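# Unstack converter modules onto their test plates

## Robot

A 7-joint arm with a two-finger parallel gripper is mounted at the origin on the work surface. World frame = base frame: x ahead of the robot, y to its left, z up, the work surface at z = 0. Lengths are in m, angles in rad, forces in N, time in s.
With the tool pointing down it reaches from about 0.4 to 0.875 m from the base axis. Payload 6.5 kg.
Tool frame: the origin (TCP) lies at the very end of the fingers, on their centre line; the grasp point (between the pads) lies 19 mm behind it; z points along the fingers, y is the direction in which the jaws open and shut (so a half turn about z gives the same grasp; the last joint's range is limited). The gripper opens to 85 mm and grips with 20 to 120 N. Pads are 22 mm wide; open, the fingers measure 114 mm over their backs; the gripper's body (76 mm by 85 mm) begins 54 mm behind the grasp point. The pads swing forward as they close: fully open they stand 13 mm farther back than shut.
Start: joints at [1.258, 0.536, -0.004, 1.538, 0.003, 1.067, -0.071], TCP at [0.159, -0.63, 0.231] pointing down, gripper open.
Joint ranges: [-2.7, 2.7], [-0.37, 2.16], [-1.27, 1.26], [0.24, 2.4], [-1.31, 4.45], [0.19, 1.91], [-2.76, 2.76]. Speed limits (rad/s): [2.39, 2.39, 3.14, 3.14, 3.14, 3.14, 3.14].

## Interface

Orientations are given as a unit quaternion [x, y, z, w].
In Python, from bench import r, viewer gives the robot as it stands.
- The arm moves only by the tool play_rows, never from a script. Its argument "increments" is a list of rows, each a list of 4 numbers: the shift along the tool's x, y, z in cm, then the turn about the tool's z in rad. In form: [[dx, dy, dz, turn], ...]. A call has 1 to 5 rows; each row shifts and turns the commanded pose from where the row before left it, along the tool's axes as they then stand; what a row does not reach is not made up. A row lasts 1/8 s, in which the tool goes at most 62.5 mm and 10.7 degrees, less where a joint would pass 70% of its speed; a pose out of reach is approached as far as the arm can. A call with a gripper value outside its range is refused whole. "jaw" is the opening, from 0 (shut) to 1 (fully open), set as the call begins (left out, the last holds). The fingers move at their own pace and stop on an object; "newtons" is the grip in N (left out, the last holds). Time passes only in rows, so rows that do not move let the fingers close. It gives the time, the measured TCP pose, the force and the opening at its end, in the units of the state.
- r.get_state(): the state, without advancing time (a new reading comes with each control period).
- viewer.capture(name): name is "scene" or "top"; returns (picture, depth): 384x512x3 uint8, blue, green, red; 384x512 float32, m along the optical axis (not along the pixel's ray), 0 where there is no reading.
- viewer.calibration(name): a dict with "camera_matrix" (3x3 intrinsics, pixels), "rvec" (rotation vector, rad) and "tvec" (3), from world to camera coordinates, as OpenCV has them. Camera axes: x right, y down, z forward; pixel columns grow to the right and rows downward; lengths in m; the calibration is good to about 2 mm. A picture is of the moment at which its call begins. calibration takes no time and is no camera call.
- r.job_done(): hands the job in, once; it reports no verdict.
The state is a dict: "clock": time; "qpos": joint angles; "joint_velocities": joint speeds; "tau": joint torques, N m; "tool_pos": TCP position; "orientation": TCP orientation; "ft_force": force on the tool from outside, world axes, zero at the start; "wrist_torque": the same for the moment, N m; "opening": finger opening in m.
Only numpy, scipy, OpenCV 4.12 (cv2) and the standard library are available. Lean on these libraries where they do the work, as an engineer would, in place of code of your own. Each camera call takes 0.05 s, during which the arm holds its last target.

## Task

Take the two stacks of converter modules apart, one module at a time, and set each module on the test plate of its own colour. Each must lie flat in the middle of its plate, lid up and lined up with the plate (long side along the plate's long side), all five released at the end. Do not drop any module, tip it over, or lift one with another still on top of it.

Things in the scene. Friction and masses are not known exactly. Their poses are not given: they have to be found in the camera images.
- red_module: Loose box, aluminium body, flat red lid, 96 mm long (its x) by 60 mm wide (its y) by 32 mm high (its z, up). Origin at the centre of its underside. Its two ends are equivalent. 300 g, give or take 30 %. It starts on the bench with one smaller module, or two, stacked on it; stacked modules may lie turned and a few mm off centre.
- blue_module: Loose box, aluminium body, flat blue lid, 96 mm long (its x) by 60 mm wide (its y) by 32 mm high (its z, up). Origin at the centre of its underside. Its two ends are equivalent. 300 g, give or take 30 %. It starts on the bench with one smaller module, or two, stacked on it; stacked modules may lie turned and a few mm off centre.
- yellow_module: Loose box, aluminium body, flat yellow lid, 70 mm long (its x) by 44 mm wide (its y) by 30 mm high (its z, up). Origin at the centre of its underside. Its two ends are equivalent. 160 g, give or take 30 %. It starts on the red or the blue module, under the black one; stacked modules may lie turned and a few mm off centre.
- white_module: Loose box, aluminium body, flat white lid, 70 mm long (its x) by 44 mm wide (its y) by 30 mm high (its z, up). Origin at the centre of its underside. Its two ends are equivalent. 160 g, give or take 30 %. It starts on top of the red or the blue module; stacked modules may lie turned and a few mm off centre.
- black_module: Loose box, aluminium body, flat black lid, 46 mm long (its x) by 30 mm wide (its y) by 30 mm high (its z, up). Origin at the centre of its underside. Its two ends are equivalent. 80 g, give or take 30 %. It starts on top of the yellow module; stacked modules may lie turned and a few mm off centre.
- red_plate: Fixed test plate, a flat rectangle 112 mm long (its x) by 80 mm wide (its y) and 8 mm high, aluminium rim and red pad (102 by 70 mm) on top. Origin at the centre of its underside on the bench, so the pad's surface is 8 mm above the origin. No walls or lips above the pad. Its two ends are equivalent.
- blue_plate: Fixed test plate, a flat rectangle 112 mm long (its x) by 80 mm wide (its y) and 8 mm high, aluminium rim and blue pad (102 by 70 mm) on top. Origin at the centre of its underside on the bench, so the pad's surface is 8 mm above the origin. No walls or lips above the pad. Its two ends are equivalent.
- yellow_plate: Fixed test plate, a flat rectangle 112 mm long (its x) by 80 mm wide (its y) and 8 mm high, aluminium rim and yellow pad (102 by 70 mm) on top. Origin at the centre of its underside on the bench, so the pad's surface is 8 mm above the origin. No walls or lips above the pad. Its two ends are equivalent.
- white_plate: Fixed test plate, a flat rectangle 112 mm long (its x) by 80 mm wide (its y) and 8 mm high, aluminium rim and white pad (102 by 70 mm) on top. Origin at the centre of its underside on the bench, so the pad's surface is 8 mm above the origin. No walls or lips above the pad. Its two ends are equivalent.
- black_plate: Fixed test plate, a flat rectangle 112 mm long (its x) by 80 mm wide (its y) and 8 mm high, aluminium rim and black pad (102 by 70 mm) on top. Origin at the centre of its underside on the bench, so the pad's surface is 8 mm above the origin. No walls or lips above the pad. Its two ends are equivalent.
Things that resemble listed ones, but are neither listed nor needed, are in the scene too. Leave any brown look-alike of the blue_module alone. Leave any brown look-alike of the white_plate alone.

How it is judged:
At the end, for the whole second after the job is handed in: Every module rests on the plate of its own colour: centre within 12 mm of the plate's centre seen from above, underside on the pad (within 4 mm), lid up and level within 0.1 rad, long side along the plate's long side within 0.2 rad (either way round), at rest and not touched by the fingers (horizontal distance between red_module and red_plate below 0.012 m and z of red_module in the frame of red_plate between 0.004 and 0.012 m and angle between each of red_module, blue_module, yellow_module, white_module, black_module's own z axis and vertical below 0.1 rad and angle between the x axis of red_module and the x axis of red_plate, either way round below 0.2 rad and linear speed of each of red_module, blue_module, yellow_module, white_module, black_module below 0.02 m/s and angular speed of each of red_module, blue_module, yellow_module, white_module, black_module below 0.2 rad/s and contact force between each of red_module, blue_module, yellow_module, white_module, black_module and the fingers below 0.05 N and horizontal distance between blue_module and blue_plate below 0.012 m and z of blue_module in the frame of blue_plate between 0.004 and 0.012 m and angle between the x axis of blue_module and the x axis of blue_plate, either way round below 0.2 rad and horizontal distance between yellow_module and yellow_plate below 0.012 m and z of yellow_module in the frame of yellow_plate between 0.004 and 0.012 m and angle between the x axis of yellow_module and the x axis of yellow_plate, either way round below 0.2 rad and horizontal distance between white_module and white_plate below 0.012 m and z of white_module in the frame of white_plate between 0.004 and 0.012 m and angle between the x axis of white_module and the x axis of white_plate, either way round below 0.2 rad and horizontal distance between black_module and black_plate below 0.012 m and z of black_module in the frame of black_plate between 0.004 and 0.012 m and angle between the x axis of black_module and the x axis of black_plate, either way round below 0.2 rad).
It fails at once if a module is tipped over (more than 40 degrees) (angle between any of red_module, blue_module, yellow_module, white_module, black_module's own z axis and vertical above 0.7 rad).
It fails at once if a module is dropped (falls free by more than about 25 mm) ((contact force between red_module and anything else below 0.01 N and linear speed of red_module above 0.7 m/s) or (contact force between blue_module and anything else below 0.01 N and linear speed of blue_module above 0.7 m/s) or (contact force between yellow_module and anything else below 0.01 N and linear speed of yellow_module above 0.7 m/s) or (contact force between white_module and anything else below 0.01 N and linear speed of white_module above 0.7 m/s) or (contact force between black_module and anything else below 0.01 N and linear speed of black_module above 0.7 m/s)).
It fails at once if a module is lifted with another one still riding on it ((contact force between yellow_module and red_module above 0.4 N and height (world z) of red_module above 0.025 m and z of yellow_module in the frame of red_module above 0.02 m) or (contact force between white_module and red_module above 0.4 N and height (world z) of red_module above 0.025 m and z of white_module in the frame of red_module above 0.02 m) or (contact force between yellow_module and blue_module above 0.4 N and height (world z) of blue_module above 0.025 m and z of yellow_module in the frame of blue_module above 0.02 m) or (contact force between white_module and blue_module above 0.4 N and height (world z) of blue_module above 0.025 m and z of white_module in the frame of blue_module above 0.02 m) or (contact force between black_module and yellow_module above 0.4 N and height (world z) of yellow_module above 0.06 m and z of black_module in the frame of yellow_module above 0.02 m)).
It also fails if it takes over 134 s, if anything falls off the work surface, if the arm or the gripper's body presses on something with over 40 N, if the wrist force passes 120 N, or if a joint passes its speed limit or range.

## Working session

There is one attempt and no reset: what is moved stays moved. The work goes in short steps, Python scripts to look and compute and a tool call to move; the robot and the scene stay as the last step left them, time stands still between calls to the robot, and variables do not carry over. Pictures are saved under pics/ and viewed, and the job is handed in when it is done.

Besides the shell and the picture viewer there is one more tool, called after "Emit:" by a JSON object that holds its "op" and its "data". play_rows: Moves the arm, as the interface text tells. Its arguments: {"type":"object","properties":{"increments":{"type":"array"},"jaw":{"type":"number"},"newtons":{"type":"number"}},"required":["increments"]}

```bash
mkdir -p pics; ls; python3 - <<'E'
from bench import r, viewer
import cv2,numpy as np
s=r.get_state(); print({k:np.round(v,3).tolist() for k,v in s.items()})
for n in("scene","top"):
    p,d=viewer.capture(n); cv2.imwrite(f"pics/{n}0.png",p); np.save(f"{n}0.npy",d)
    c=viewer.calibration(n); print(n,c, d.min(),d.max())
E
```

```text
pics
{'clock': 0.0, 'qpos': [1.258, 0.537, -0.004, 1.539, 0.003, 1.067, -0.071], 'joint_velocities': [-0.001, 0.0, 0.001, -0.001, -0.001, -0.0, -0.0], 'tau': [-0.0, -58.34, 1.048, -25.911, 0.012, 0.009, -0.0], 'tool_pos': [0.159, -0.63, 0.23], 'orientation': [0.992, 0.123, -0.0, -0.001], 'ft_force': [-0.327, 0.071, 0.009], 'wrist_torque': [0.051, -0.036, 0.004], 'opening': 0.085}
scene {'camera_matrix': array([[359.3727909 ,   0.        , 259.50611909],
       [  0.        , 359.3727909 , 191.55100432],
       [  0.        ,   0.        ,   1.        ]]), 'rvec': array([ 0.73398498,  2.69407922, -0.94874473]), 'tvec': array([ 0.38376366, -0.17493535,  1.20818404])} 0.0 3.5080044
top {'camera_matrix': array([[374.38465274,   0.        , 248.95518921],
       [  0.        , 374.38465274, 194.90605783],
       [  0.        ,   0.        ,   1.        ]]), 'rvec': array([ 2.11211672, -2.17107205,  0.12922878]), 'tvec': array([0.08546215, 0.4773185 , 1.04975334])} 0.0 2.060907
```

View pics/scene0.png

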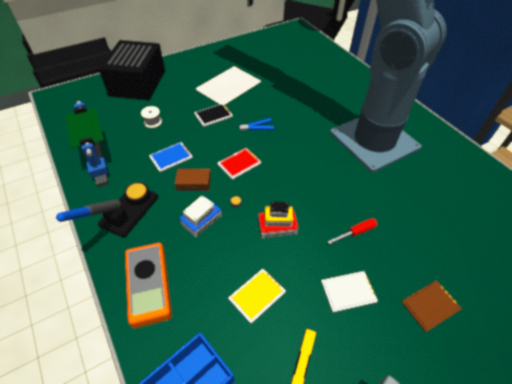

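View pics/top0.png

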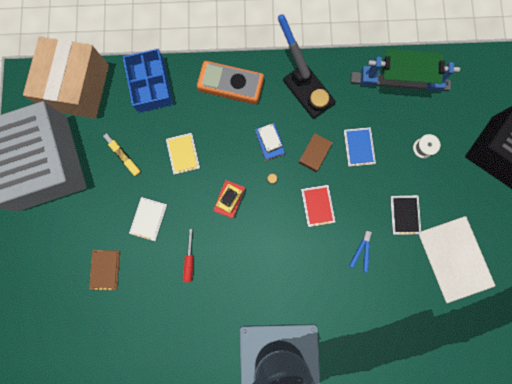

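```bash
cat > h.py <<'E'
import cv2,numpy as np
from bench import r, viewer
def cal(n):
    c=viewer.calibration(n);K=np.array(c['camera_matrix']);R=cv2.Rodrigues(np.array(c['rvec'],float))[0];t=np.array(c['tvec'],float);return K,R,t
def ray(n,px,z):
    K,R,t=cal(n);px=np.atleast_2d(np.array(px,float))
    d=(np.linalg.inv(K)@np.c_[px,np.ones(len(px))].T).T@R; C=-R.T@t
    return C+d*((z-C[2])/d[:,2])[:,None]
def depthpt(n,D,px):
    K,R,t=cal(n);u,v=px;z=D[int(round(v)),int(round(u))]
    return R.T@(np.linalg.inv(K)@np.array([u,v,1])*z-t)
def proj(n,p):
    K,R,t=cal(n);q=K@(R@np.array(p,float)+t);return q[:2]/q[2]
def rect(n,mask,z):
    """largest-contours -> list of (centre xy, long, short, yaw of long side, px)"""
    cs,_=cv2.findContours(mask,cv2.RETR_EXTERNAL,cv2.CHAIN_APPROX_NONE);out=[]
    for c in cs:
        if cv2.contourArea(c)<60: continue
        w=ray(n,c[:,0,:],z)[:,:2]
        (cx,cy),(a,b),an=cv2.minAreaRect((w*1000).astype(np.float32))
        an=np.deg2rad(an)
        if b>a:a,b=b,a;an+=np.pi/2
        an=(an+np.pi/2)%np.pi-np.pi/2
        m=c[:,0,:].mean(0)
        out.append((round(cx),round(cy),round(a),round(b),round(an,3),m.round().tolist()))
    return out
R={'red':[((0,120,90),(8,255,255)),((172,120,90),(180,255,255))],'blue':[((100,120,80),(125,255,255))],'yellow':[((22,120,120),(35,255,255))],'white':[((0,0,150),(180,70,255))],'black':[((0,0,0),(180,110,45))]}
def mask(img,c):
    h=cv2.cvtColor(img,cv2.COLOR_BGR2HSV);m=0
    for a,b in R[c]: m=m|cv2.inRange(h,a,b)
    return m
E
python3 - <<'E'
from h import *
p=cv2.imread('pics/top0.png');D=np.load('top0.npy')
print(-cal('top')[1].T@cal('top')[2],-cal('scene')[1].T@cal('scene')[2])
for c in R:
    for o in rect('top',mask(p,c),0.008):
        print(c,o,'depth',depthpt('top',D,o[5]).round(3))
for px in [(229,198),(229,198),(269,137)]: print(depthpt('top',D,px).round(3))
c=p[110:230,190:350];cv2.imwrite('pics/crop0.png',cv2.resize(c,None,fx=5,fy=5,interpolation=cv2.INTER_CUBIC))
c=p[110:260,80:220];cv2.imwrite('pics/crop1.png',cv2.resize(c,None,fx=4,fy=4,interpolation=cv2.INTER_CUBIC))
E
```

```text
[0.33024721 0.05546616 1.10678773] [0.80050461 0.56712245 0.82167518]
red (275, 256, 74, 26, np.float64(-0.005), [188.0, 268.0]) depth [0.276 0.251 0.026]
red (463, 137, 76, 63, np.float64(-0.402), [229.0, 208.0]) depth [0.44  0.129 0.064]
red (446, -129, 99, 67, np.float64(0.125), [318.0, 205.0]) depth [ 0.447 -0.129  0.01 ]
red (486, 128, 73, 63, np.float64(-0.409), [229.0, 189.0]) depth [0.49  0.126 0.09 ]
blue (298, -248, 86, 53, np.float64(-0.347), [362.0, 256.0]) depth [ 0.296 -0.25   0.   ]
blue (621, -262, 98, 67, np.float64(0.062), [359.0, 146.0]) depth [ 0.623 -0.262  0.004]
blue (647, 7, 100, 64, np.float64(0.275), [267.0, 146.0]) depth [0.616 0.016 0.061]
blue (828, -533, 115, 38, np.float64(-0.751), [443.0, 78.0]) depth [ 0.796 -0.494  0.078]
blue (862, -313, 99, 52, np.float64(-0.27), [372.0, 71.0]) depth [ 0.82  -0.29   0.086]
blue (854, 381, 196, 125, np.float64(0.204), [147.0, 80.0]) depth [0.834 0.369 0.048]
blue (1007, -58, 103, 21, np.float64(0.34), [286.0, 29.0]) depth [ 0.909 -0.041  0.168]
yellow (475, 133, 73, 46, np.float64(-0.52), [230.0, 198.0]) depth [0.46
[... 874 characters left out ...]
h [ 0.625 -0.261  0.009]
white (659, 7, 76, 49, np.float64(0.351), [269.0, 137.0]) depth [0.641 0.01  0.065]
white (640, 761, 265, 202, np.float64(0.301), [25.0, 152.0]) depth [0.601 0.674 0.131]
white (861, 177, 75, 52, np.float64(-0.259), [213.0, 76.0]) depth [0.844 0.171 0.038]
white (1012, 41, 1623, 370, np.float64(-1.505), [217.0, 33.0]) depth [ 1.466  0.232 -0.751]
black (614, -646, 246, 131, np.float64(-0.121), [497.0, 150.0]) depth [ 0.57  -0.596  0.118]
black (840, 99, 40, 39, np.float64(1.536), [238.0, 81.0]) depth [0.822 0.096 0.046]
black (802, -119, 158, 89, np.float64(0.606), [310.0, 91.0]) depth [ 0.786 -0.118  0.04 ]
[0.464 0.126 0.094]
[0.464 0.126 0.094]
[0.641 0.01  0.065]
```

```bash
ls pics
```

```text
crop0.png
crop1.png
scene0.png
top0.png
```

View pics/crop0.png

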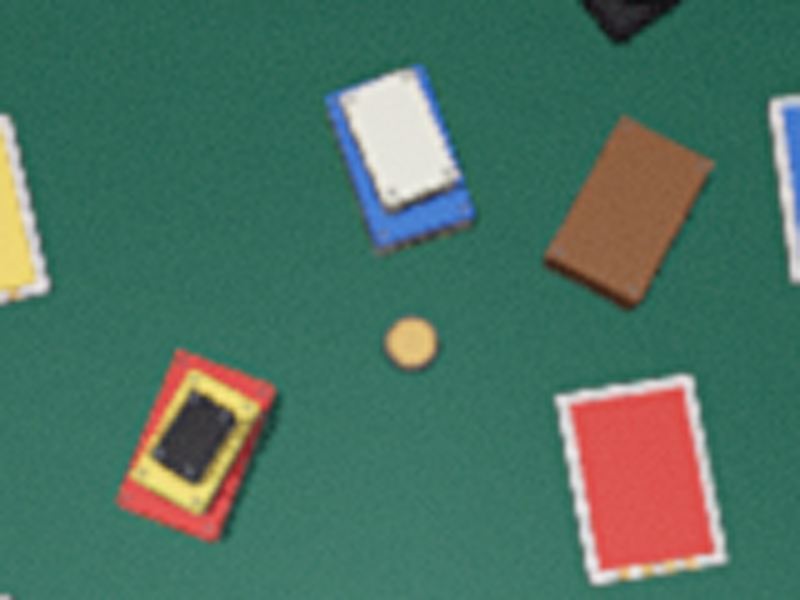

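View pics/crop1.png

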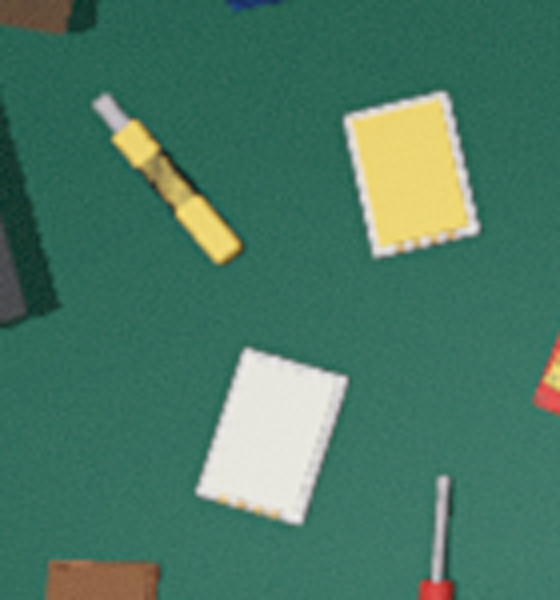

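```bash
python3 - <<'E'
from h import *
p=cv2.imread('pics/top0.png');D=np.load('top0.npy')
# black plate: rim (white) region crop
m=mask(p,'white');q=np.zeros_like(m);q[185:245,380:422]=m[185:245,380:422];print('blackplate rim',rect('top',q,.008))
h=cv2.cvtColor(p,cv2.COLOR_BGR2HSV);print(h[198,229],h[215,405],h[140,100+60],h[205,250])
b=cv2.inRange(h,(0,0,0),(180,255,75));q=0*b;q[185:210,215:243]=b[185:210,215:243]
print('black mod',rect('top',q,.092))
q=0*b;q[185:245,380:430]=b[185:245,380:430];print('black pad',rect('top',q,.008))
y=mask(p,'yellow');q=0*b;q[180:215,210:250]=y[180:215,210:250];print('yellow mod',rect('top',q,.062))
y=mask(p,'white');q=0*b;q[110:170,250:290]=y[110:170,250:290];print('white mod',rect('top',q,.062))
s=cv2.imread('pics/scene0.png');h=cv2.cvtColor(s,cv2.COLOR_BGR2HSV)
b=cv2.inRange(h,(0,0,0),(180,255,75));q=0*b;q[198:225,262:300]=b[198:225,262:300];print('scene black',rect('scene',q,.092))
y=mask(s,'white');q=0*b;q[190:230,182:222]=y[190:230,182:222];print('scene white',rect('scene',q,.062))
c=s[140:260,160:320];cv2.imwrite('pics/crop2.png',cv2.resize(c,None,fx=5,fy=5,interpolation=cv2.INTER_CUBIC))
E
```

```text
blackplate rim [(402, -382, 135, 82, np.float64(-0.006), [406.0, 215.0])]
[170  12  64] [120  15  50] [ 81 140 104] [ 82 133 119]
black mod [(467, 127, 41, 28, np.float64(-0.605), [229.0, 198.0])]
black pad [(414, -383, 94, 65, np.float64(-0.021), [406.0, 214.0])]
yellow mod [(468, 129, 70, 44, np.float64(-0.52), [230.0, 198.0])]
white mod [(642, 9, 72, 47, np.float64(0.351), [269.0, 137.0])]
scene black [(469, 131, 46, 35, np.float64(-0.556), [279.0, 206.0])]
scene white [(641, 10, 74, 50, np.float64(0.352), [198.0, 208.0])]
```

View pics/crop2.png

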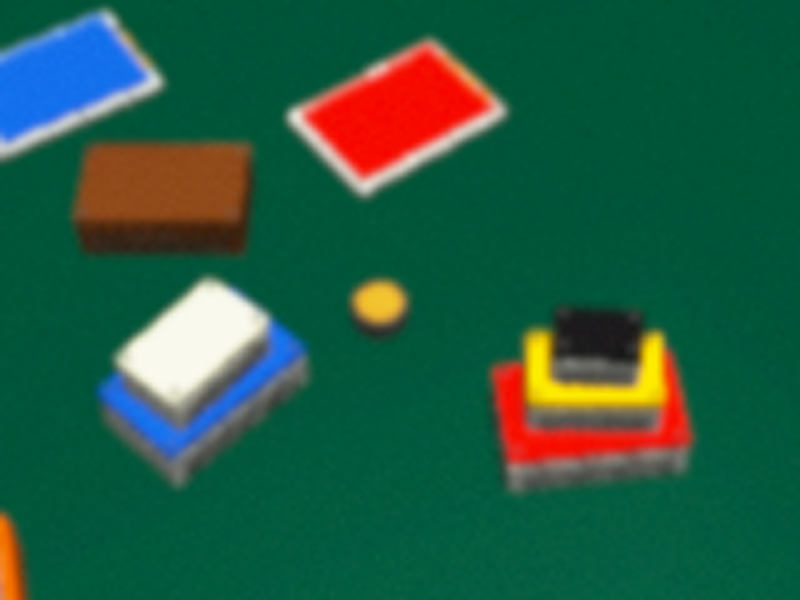

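```bash
cat > plan.py <<'E'
import sys
from h import *
from scipy.spatial.transform import Rotation as Rot
def pose():
    s=r.get_state();M=Rot.from_quat(s['orientation']).as_matrix()
    return np.array(s['tool_pos']),np.arctan2(M[1,0],M[0,0]),s,M
def plan(x,y,z,psi=None,step=5.5,N=None,exact=False):
    p,a,s,M=pose(); p=p.copy()
    if psi is None: psi=a
    da=(psi-a+np.pi/2)%np.pi-np.pi/2
    if exact: da=psi-a
    q7=s['qpos'][6]
    T=np.array([x,y,z]);P=lambda v:np.array([np.hypot(v[0],v[1]),np.arctan2(v[1],v[0]),v[2]])
    A,B=P(p),P(T)
    L=np.hypot(B[0]-A[0],(B[1]-A[1])*max(A[0],B[0])); L=np.hypot(L,B[2]-A[2])
    n=N or max(1,int(np.ceil(L*100/step)),int(np.ceil(abs(da)/0.16)))
    rows=[];b=a
    for i in range(1,n+1):
        W=A+(B-A)*i/n; W=np.array([W[0]*np.cos(W[1]),W[0]*np.sin(W[1]),W[2]])
        if n==1 or i==n: W=T
        d=W-p;X=np.array([np.cos(b),np.sin(b)]);Y=np.array([np.sin(b),-np.cos(b)])
        rd=2 if i==n else 1
        row=[round(100*(d[:2]@X),rd),round(100*(d[:2]@Y),rd),round(-100*d[2],rd),round(-(a+da*i/n-b),2 if i<n else 3)]
        p=p+np.r_[(row[0]*X+row[1]*Y)/100,-row[2]/100];b-=row[3];rows.append(row)
    print('now',np.round(s['tool_pos'],4),'psi',round(a,3),'tilt',M[2].round(3),'q7',round(q7,2),'open',round(s['opening'],4),'F',np.round(s['ft_force'],1),'t',round(s['clock'],2))
    for i in range(0,n,5): print(str([[float(v)+0 for v in q] for q in rows[i:i+5]]))
if __name__=='__main__':
    v=[float(k) for k in sys.argv[1:]]
    plan(*v[:4])
E
python3 plan.py 0.467 0.128 0.17 -0.58
```

```text
now [ 0.1586 -0.6297  0.2305] psi 0.247 tilt [-0.    -0.002 -1.   ] q7 -0.07 open 0.085 F [-0.4 -0.6  0.4] t 0.1
[[5.1, -1.0, 0.3, 0.04], [4.9, -1.6, 0.3, 0.04], [4.5, -2.2, 0.3, 0.04], [4.3, -2.7, 0.3, 0.05], [3.8, -3.2, 0.3, 0.04]]
[[3.3, -3.5, 0.3, 0.04], [2.8, -3.9, 0.3, 0.04], [2.4, -4.1, 0.3, 0.04], [1.7, -4.4, 0.3, 0.04], [1.2, -4.4, 0.3, 0.04]]
[[0.7, -4.5, 0.3, 0.04], [0.1, -4.5, 0.3, 0.05], [-0.5, -4.4, 0.3, 0.04], [-1.0, -4.3, 0.3, 0.04], [-1.5, -4.0, 0.3, 0.04]]
[[-2.0, -3.7, 0.3, 0.04], [-2.3, -3.5, 0.3, 0.04], [-2.7, -3.0, 0.3, 0.04], [-3.1, -2.7, 0.3, 0.05], [-3.27, -2.22, 0.35, 0.037]]
```

```bash
python3 - <<'E'
s=open('plan.py').read()
s=s.replace("    if exact: da=psi-a\n","    if abs(da)>1e-6:\n        f=np.arctan2(y,x)+np.pi/2; g=(psi-f+np.pi/2)%np.pi-np.pi/2+f; da=g-a; da=(da+np.pi)%(2*np.pi)-np.pi\n")
s=s.replace("abs(da)/0.16","abs(da)/0.14")
open('plan.py','w').write(s)
E
python3 plan.py 0.467 0.128 0.17 -0.58
```

```text
now [ 0.1586 -0.6297  0.2305] psi 0.247 tilt [-0.    -0.002 -1.   ] q7 -0.07 open 0.085 F [-0.4 -0.6  0.4] t 0.1
[[5.1, -1.0, 0.3, -0.12], [5.1, -0.9, 0.3, -0.11], [5.0, -0.6, 0.3, -0.12], [5.0, -0.5, 0.3, -0.11], [4.9, -0.3, 0.3, -0.12]]
[[4.9, -0.2, 0.3, -0.11], [4.8, 0.0, 0.3, -0.12], [4.7, 0.2, 0.3, -0.12], [4.7, 0.4, 0.3, -0.11], [4.6, 0.5, 0.3, -0.12]]
[[4.5, 0.6, 0.3, -0.11], [4.4, 0.8, 0.3, -0.12], [4.3, 0.9, 0.3, -0.11], [4.3, 1.0, 0.3, -0.12], [4.1, 1.2, 0.3, -0.12]]
[[4.1, 1.3, 0.3, -0.11], [3.9, 1.3, 0.3, -0.12], [3.8, 1.5, 0.3, -0.11], [3.7, 1.6, 0.3, -0.12], [3.61, 1.69, 0.35, -0.115]]
```

Emit:
{"op": "play_rows", "data": {"increments": [[5.1,-1.0,0.3,-0.12],[5.1,-0.9,0.3,-0.11],[5.0,-0.6,0.3,-0.12],[5.0,-0.5,0.3,-0.11],[4.9,-0.3,0.3,-0.12]]}}

```text
clock: 0.72
tool_pos: [0.3669, -0.4854, 0.2158]
orientation: [0.915, 0.404, -0.0, -0.0]
ft_force: [0.5, -0.4, -0.4]
opening: 0.0855
```

Emit:
{"op": "play_rows", "data": {"increments": [[4.9,-0.2,0.3,-0.11],[4.8,0.0,0.3,-0.12],[4.7,0.2,0.3,-0.12],[4.7,0.4,0.3,-0.11],[4.6,0.5,0.3,-0.12]]}}

```text
clock: 1.35
tool_pos: [0.4907, -0.2846, 0.2009]
orientation: [0.761, 0.648, 0.0, -0.0]
ft_force: [0.5, -0.6, -0.0]
opening: 0.0853
```

Emit:
{"op": "play_rows", "data": {"increments": [[4.5,0.6,0.3,-0.11],[4.4,0.8,0.3,-0.12],[4.3,0.9,0.3,-0.11],[4.3,1.0,0.3,-0.12],[4.1,1.2,0.3,-0.12]]}}

```text
clock: 1.98
tool_pos: [0.5216, -0.0674, 0.186]
orientation: [0.544, 0.839, -0.0, -0.0]
ft_force: [1.2, 0.0, -0.7]
opening: 0.0858
```

Emit:
{"op": "play_rows", "data": {"increments": [[4.1,1.3,0.3,-0.11],[3.9,1.3,0.3,-0.12],[3.8,1.5,0.3,-0.11],[3.7,1.6,0.3,-0.12],[3.6,1.7,0.35,-0.12]]}}

```text
clock: 2.6
tool_pos: [0.4667, 0.1286, 0.1706]
orientation: [0.282, 0.96, 0.0, -0.0]
ft_force: [1.2, -0.5, -0.0]
opening: 0.0858
```

```bash
python3 plan.py 0.467 0.128 0.17 -0.58
```

```text
now [0.4667 0.1286 0.1706] psi 2.571 tilt [ 0.  0. -1.] q7 0.28 open 0.0858 F [ 1.2 -0.5 -0. ] t 2.6
[[-0.06, -0.04, 0.06, 0.009]]
```

Emit:
{"op": "play_rows", "data": {"increments": [[0,0,4,0],[0,0,3,0.01],[0,0,2,0],[0,0,1,0],[0,0,0.45,0]], "jaw": 0.7}}

```text
clock: 3.22
tool_pos: [0.4672, 0.1274, 0.066]
orientation: [0.288, 0.958, -0.0, -0.0]
ft_force: [-0.3, -0.2, 0.9]
opening: 0.0595
```

Emit:
{"op": "play_rows", "data": {"increments": [[0,0,0,0],[0,0,0,0],[0,0,0,0],[0,0,0,0]], "jaw": 0, "newtons": 30}}

```text
clock: 3.72
tool_pos: [0.4679, 0.1277, 0.067]
orientation: [0.288, 0.958, 0.0, 0.001]
ft_force: [-1.3, 0.3, 6.6]
opening: 0.0297
```

Emit:
{"op": "play_rows", "data": {"increments": [[0,0,-0.5,0],[0,0,-1,0],[0,0,-2,0],[0,0,-4,0],[0,0,-3,0]]}}

```text
clock: 4.35
tool_pos: [0.4673, 0.1275, 0.1731]
orientation: [0.288, 0.958, 0.0, 0.0]
ft_force: [1.0, -0.9, -1.7]
opening: 0.0298
```

```bash
python3 - <<'E'
from h import *
p,d=viewer.capture('scene');cv2.imwrite('pics/s1.png',cv2.resize(p[100:300,130:370],None,fx=3,fy=3))
p=cv2.imread('pics/top0.png')
m=mask(p,'white');q=0*m;q[192:238,388:420]=m[192:238,388:420];print(rect('top',q,.008))
E
python3 plan.py 0.414 -0.383 0.18 -0.02
```

```text
[(412, -381, 120, 81, np.float64(-0.078), [405.0, 214.0])]
now [0.4692 0.1284 0.1762] psi 2.557 tilt [-0.004  0.004 -1.   ] q7 0.27 open 0.0297 F [1.8 0.9 1. ] t 4.4
[[-2.2, -1.5, 0.0, 0.14], [-2.3, -1.3, 0.0, 0.13], [-2.4, -1.1, -0.1, 0.14], [-2.6, -0.9, 0.0, 0.13], [-2.6, -0.7, 0.0, 0.14]]
[[-2.7, -0.5, 0.0, 0.13], [-2.8, -0.3, 0.0, 0.14], [-2.7, -0.1, -0.1, 0.14], [-2.8, 0.2, 0.0, 0.13], [-2.9, 0.4, 0.0, 0.14]]
[[-2.7, 0.6, 0.0, 0.13], [-2.8, 0.9, 0.0, 0.14], [-2.7, 1.1, -0.1, 0.13], [-2.6, 1.3, 0.0, 0.14], [-2.5, 1.5, 0.0, 0.13]]
[[-2.4, 1.7, 0.0, 0.14], [-2.3, 1.9, 0.0, 0.14], [-2.1, 2.2, -0.1, 0.13], [-1.92, 2.29, 0.02, 0.137]]
```

View pics/s1.png

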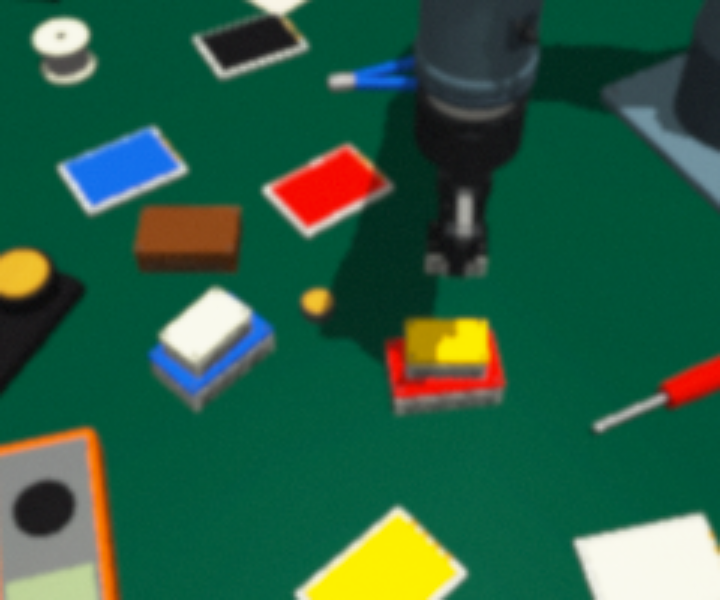

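Emit:
{"op": "play_rows", "data": {"increments": [[-2.2,-1.5,0.0,0.14],[-2.3,-1.3,0.0,0.13],[-2.4,-1.1,-0.1,0.14],[-2.6,-0.9,0.0,0.13],[-2.6,-0.7,0.0,0.14]]}}

```text
clock: 5.03
tool_pos: [0.505, -0.0015, 0.1726]
orientation: [0.593, 0.805, 0.0, 0.0]
ft_force: [0.4, 0.3, -1.3]
opening: 0.0297
```

Emit:
{"op": "play_rows", "data": {"increments": [[-2.7,-0.5,0.0,0.13],[-2.8,-0.3,0.0,0.14],[-2.7,-0.1,-0.1,0.14],[-2.8,0.2,0.0,0.13],[-2.9,0.4,0.0,0.14]]}}

```text
clock: 5.65
tool_pos: [0.5063, -0.1409, 0.1736]
orientation: [0.827, 0.562, 0.0, -0.0]
ft_force: [0.2, 0.4, -0.7]
opening: 0.0293
```

Emit:
{"op": "play_rows", "data": {"increments": [[-2.7,0.6,0.0,0.13],[-2.8,0.9,0.0,0.14],[-2.7,1.1,-0.1,0.13],[-2.6,1.3,0.0,0.14],[-2.5,1.5,0.0,0.13]]}}

```text
clock: 6.28
tool_pos: [0.4693, -0.2801, 0.1746]
orientation: [0.966, 0.258, 0.0, -0.0]
ft_force: [-0.1, 0.4, -0.5]
opening: 0.0294
```

Emit:
{"op": "play_rows", "data": {"increments": [[-2.4,1.7,0.0,0.14],[-2.3,1.9,0.0,0.14],[-2.1,2.2,-0.1,0.13],[-1.9,2.3,0,0.14]]}}

```text
clock: 6.78
tool_pos: [0.4116, -0.3846, 0.1756]
orientation: [1.0, -0.014, 0.0, -0.0]
ft_force: [-0.1, 0.2, -1.3]
opening: 0.0295
```

```bash
python3 - <<'E'
from h import *
p=cv2.imread('pics/scene0.png')
h=cv2.cvtColor(p,cv2.COLOR_BGR2HSV);b=cv2.inRange(h,(0,0,0),(180,255,70));q=0*b;q[95:132,190:235]=b[95:132,190:235];print('pad',rect('scene',q,.008))
for c in ('red','blue','yellow','white'):
  for o in rect('scene',mask(p,c),.008): 
    if 60<o[2]<130: print(c,o)
for n in ('top',):
  p=cv2.imread('pics/top0.png');cv2.imwrite('pics/bp.png',cv2.resize(p[185:250,375:435],None,fx=8,fy=8,interpolation=cv2.INTER_CUBIC))
E
python3 plan.py 0.413 -0.382 0.18 -0.03
```

```text
pad [(411, -382, 93, 62, np.float64(-0.03), [213.0, 113.0])]
red (269, 253, 85, 29, np.float64(-0.085), [363.0, 227.0])
red (462, 122, 103, 64, np.float64(-0.454), [278.0, 224.0])
red (445, -130, 101, 72, np.float64(0.134), [239.0, 162.0])
blue (935, -184, 88, 35, np.float64(-0.218), [73.0, 214.0])
blue (634, -8, 103, 65, np.float64(0.274), [200.0, 219.0])
blue (619, -265, 99, 72, np.float64(0.065), [170.0, 155.0])
blue (292, -251, 89, 58, np.float64(-0.518), [262.0, 125.0])
yellow (600, 442, 119, 25, np.float64(0.692), [304.0, 357.0])
yellow (613, 270, 107, 69, np.float64(0.211), [258.0, 293.0])
yellow (445, 101, 77, 51, np.float64(-0.527), [278.0, 215.0])
white (845, 153, 73, 52, np.float64(-0.27), [147.0, 300.0])
white (422, 375, 114, 83, np.float64(-0.31), [349.0, 291.0])
white (617, 272, 114, 83, np.float64(0.211), [254.0, 297.0])
white (630, -29, 80, 54, np.float64(0.352), [198.0, 208.0])
white (620, -257, 112, 80, np.float64(0.054), [172.0, 161.0])
white (601, -498, 66, 64, np.float64(1.054), [150.0, 112.0])
now [ 0.4116 -0.3846  0.1756] psi -0.027 tilt [ 0. -0. -1.] q7 -0.93 open 0.0295 F [-0.1  0.2 -1.3] t 6.78
[[0.13, -0.26, -0.44, 0.003]]
```

View pics/bp.png

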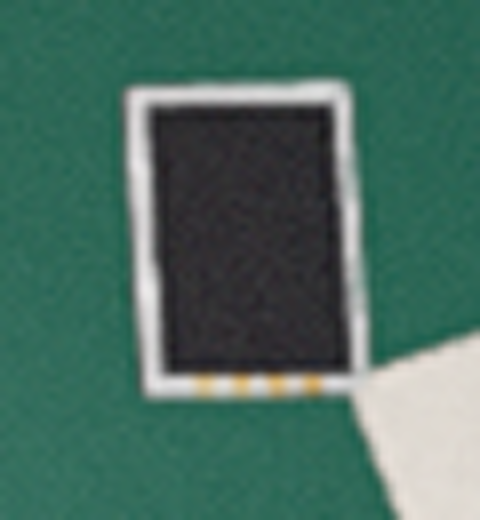

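```bash
python3 - <<'E'
from h import *
c=np.array([(127,88),(350,83),(367,387),(147,395)])/8+[375-.5,185-.5]
w=ray('top',c,.008)[:,:2];print(w.mean(0),np.diff(w,axis=0))
d=w[0]-w[3]+w[1]-w[2];print(np.arctan2(d[1],d[0]))
E
python3 plan.py 0.413 -0.382 0.03 0.07
```

```text
[ 0.4131997  -0.38252194] [[-0.00049473 -0.08141386]
 [-0.11107774  0.00364768]
 [-0.00075437  0.07929405]]
-0.02316250705558718
now [ 0.4116 -0.3846  0.1756] psi -0.027 tilt [ 0. -0. -1.] q7 -0.93 open 0.0295 F [-0.1  0.2 -1.3] t 6.78
[[0.0, -0.1, 4.9, -0.03], [0.1, -0.1, 4.8, -0.03], [0.03, -0.06, 4.86, -0.037]]
```

Emit:
{"op": "play_rows", "data": {"increments": [[0.1,-0.2,5,0],[0.05,-0.06,5,0],[0,0,4,0],[0,0,1.5,0],[0,0,0.5,0]]}}

```text
clock: 7.4
tool_pos: [0.4138, -0.3815, 0.0153]
orientation: [1.0, -0.012, -0.0, -0.0]
ft_force: [0.5, -0.1, -0.8]
opening: 0.0295
```

Emit:
{"op": "play_rows", "data": {"increments": [[0,0,0.15,0],[0,0,0,0]]}}

```text
clock: 7.65
tool_pos: [0.4144, -0.3821, 0.015]
orientation: [1.0, -0.012, 0.001, 0.001]
ft_force: [-0.6, -0.3, -0.9]
opening: 0.0295
```

Emit:
{"op": "play_rows", "data": {"increments": [[0,0,0.15,0],[0,0,0.1,0],[0,0,0,0]]}}

```text
clock: 8.02
tool_pos: [0.4143, -0.382, 0.013]
orientation: [1.0, -0.012, 0.001, 0.0]
ft_force: [-1.8, 2.3, 13.2]
opening: 0.0291
```

Contact; release and rise.

Emit:
{"op": "play_rows", "data": {"increments": [[0,0,0,0],[0,0,0,0],[0,0,0,0]], "jaw": 0.7}}

```text
clock: 8.4
tool_pos: [0.4136, -0.3814, 0.0112]
orientation: [1.0, -0.012, -0.0, -0.0]
ft_force: [-0.1, 0.6, -0.8]
opening: 0.0603
```

Emit:
{"op": "play_rows", "data": {"increments": [[0,0,-1,0],[0,0,-3,0],[0,0,-4,0],[0,0,-4,0],[0,0,-4,0]], "jaw": 1}}

```text
clock: 9.02
tool_pos: [0.4136, -0.3814, 0.1733]
orientation: [1.0, -0.012, 0.0, 0.0]
ft_force: [1.0, 0.2, 0.2]
opening: 0.0857
```

```bash
cat > look.py <<'E'
from h import *
import sys
t=sys.argv[1]
p,d=viewer.capture('top');cv2.imwrite(f'pics/t{t}.png',p)
s,d=viewer.capture('scene');cv2.imwrite(f'pics/s{t}.png',s)
both=np.vstack([cv2.resize(p[100:300,80:440],None,fx=1.8,fy=1.5),cv2.resize(s[70:320,130:490],(648,300))]);cv2.imwrite(f'pics/b{t}.png',both)
E
python3 look.py 2; python3 plan.py 0.468 0.128 0.17 -0.52; python3 - <<'E'
from h import *
p=cv2.imread('pics/t2.png')
for c,z in (('yellow',.062),('red',.032),('white',.062),('blue',.032)):
  for o in rect('top',mask(p,c),z):
    if 60<o[2]<130: print(c,o)
E
```

```text
now [ 0.416  -0.3835  0.1764] psi -0.023 tilt [ 0.007  0.005 -1.   ] q7 -0.94 open 0.0853 F [1.3 0.4 0.7] t 9.12
[[1.6, -2.6, 0.0, -0.14], [1.8, -2.4, 0.1, -0.14], [2.0, -2.2, 0.0, -0.14], [2.1, -2.1, 0.0, -0.14], [2.3, -1.8, 0.1, -0.14]]
[[2.4, -1.6, 0.0, -0.14], [2.6, -1.4, 0.0, -0.13], [2.6, -1.2, 0.1, -0.14], [2.7, -1.0, 0.0, -0.14], [2.7, -0.7, 0.0, -0.14]]
[[2.8, -0.4, 0.1, -0.14], [2.8, -0.3, 0.0, -0.14], [2.7, 0.0, 0.0, -0.14], [2.8, 0.3, 0.1, -0.14], [2.6, 0.4, 0.0, -0.14]]
[[2.7, 0.7, 0.0, -0.14], [2.5, 0.9, 0.1, -0.14], [2.4, 1.1, 0.0, -0.14], [2.27, 1.29, 0.04, -0.135]]
yellow (468, 129, 70, 45, np.float64(-0.52), [229.0, 199.0])
yellow (594, 429, 125, 23, np.float64(0.691), [123.0, 156.0])
yellow (602, 260, 94, 62, np.float64(0.212), [182.0, 153.0])
red (276, 252, 73, 26, np.float64(-0.005), [188.0, 268.0])
red (460, 136, 74, 61, np.float64(-0.402), [229.0, 208.0])
red (444, -125, 97, 65, np.float64(0.125), [318.0, 205.0])
red (481, 127, 74, 61, np.float64(-0.409), [228.0, 189.0])
white (417, 358, 108, 78, np.float64(-0.311), [148.0, 219.0])
white (409, -360, 109, 77, np.float64(-0.029), [399.0, 212.0])
white (441, -120, 108, 78, np.float64(0.134), [318.0, 203.0])
white (601, -437, 79, 59, np.float64(-1.014), [424.0, 147.0])
white (603, 260, 108, 78, np.float64(0.214), [182.0, 151.0])
white (606, -246, 108, 78, np.float64(0.066), [359.0, 145.0])
white (643, 9, 73, 47, np.float64(0.351), [269.0, 137.0])
white (835, 171, 71, 50, np.float64(-0.259), [213.0, 76.0])
blue (299, -241, 84, 52, np.float64(-0.347), [362.0, 256.0])
blue (615, -256, 96, 65, np.float64(0.058), [359.0, 146.0])
blue (640, 7, 98, 62, np.float64(0.283), [267.0, 146.0])
blue (818, -521, 111, 37, np.float64(-0.751), [443.0, 78.0])
blue (851, -305, 97, 51, np.float64(-0.27), [371.0, 72.0])
blue (992, -55, 101, 20, np.float64(0.34), [286.0, 29.0])
```

View pics/b2.png

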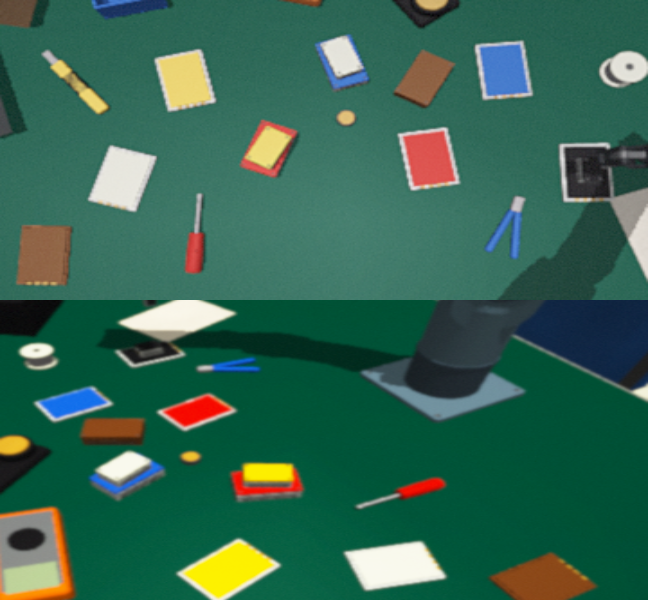

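Emit:
{"op": "play_rows", "data": {"increments": [[1.6,-2.6,0.0,-0.14],[1.8,-2.4,0.1,-0.14],[2.0,-2.2,0.0,-0.14],[2.1,-2.1,0.0,-0.14],[2.3,-1.8,0.1,-0.14]]}}

```text
clock: 9.75
tool_pos: [0.481, -0.2478, 0.1692]
orientation: [0.942, 0.334, -0.0, -0.0]
ft_force: [-0.9, 0.6, -0.0]
opening: 0.0856
```

Emit:
{"op": "play_rows", "data": {"increments": [[2.4,-1.6,0.0,-0.14],[2.6,-1.4,0.0,-0.13],[2.6,-1.2,0.1,-0.14],[2.7,-1.0,0.0,-0.14],[2.7,-0.7,0.0,-0.14]]}}

```text
clock: 10.38
tool_pos: [0.5087, -0.1074, 0.1682]
orientation: [0.774, 0.633, -0.0, -0.0]
ft_force: [0.3, 0.5, 0.2]
opening: 0.0847
```

Emit:
{"op": "play_rows", "data": {"increments": [[2.8,-0.4,0.1,-0.14],[2.8,-0.3,0.0,-0.14],[2.7,0.0,0.0,-0.14],[2.8,0.3,0.1,-0.14],[2.6,0.4,0.0,-0.14]]}}

```text
clock: 11.0
tool_pos: [0.4986, 0.0296, 0.1662]
orientation: [0.51, 0.86, -0.0, -0.0]
ft_force: [0.8, -0.5, -0.2]
opening: 0.0855
```

Emit:
{"op": "play_rows", "data": {"increments": [[2.7,0.7,0.0,-0.14],[2.5,0.9,0.1,-0.14],[2.4,1.1,0.0,-0.14],[2.3,1.3,0,-0.14]]}}

```text
clock: 11.5
tool_pos: [0.4649, 0.131, 0.1652]
orientation: [0.252, 0.968, -0.0, -0.0]
ft_force: [-0.5, -0.5, 0.5]
opening: 0.0852
```

```bash
python3 plan.py 0.468 0.129 0.17 -0.52
```

```text
now [0.4649 0.131  0.1652] psi 2.631 tilt [ 0. -0. -1.] q7 0.32 open 0.0852 F [-0.5 -0.5  0.5] t 11.5
[[-0.37, -0.02, -0.48, 0.01]]
```

Emit:
{"op": "play_rows", "data": {"increments": [[-0.37,0,4,0.01],[0,0,4,0],[0,0,3,0],[0,0,1.2,0],[0,0,0.5,0]], "jaw": 0.85}}

```text
clock: 12.12
tool_pos: [0.4686, 0.1286, 0.0382]
orientation: [0.259, 0.966, -0.0, -0.0]
ft_force: [0.0, -0.1, 0.5]
opening: 0.0727
```

Emit:
{"op": "play_rows", "data": {"increments": [[0,0,0,0],[0,0,0,0],[0,0,0,0],[0,0,0,0]], "jaw": 0, "newtons": 35}}

```text
clock: 12.62
tool_pos: [0.4694, 0.1287, 0.0393]
orientation: [0.259, 0.966, 0.0, 0.001]
ft_force: [-0.9, 0.4, 6.9]
opening: 0.0432
```

Emit:
{"op": "play_rows", "data": {"increments": [[0,0,-0.5,0],[0,0,-1,0],[0,0,-3,0],[0,0,-4,0],[0,0,-4,0]]}}

```text
clock: 13.25
tool_pos: [0.4682, 0.1285, 0.1649]
orientation: [0.259, 0.966, -0.0, -0.0]
ft_force: [0.8, -0.0, -1.5]
opening: 0.0433
```

```bash
python3 look.py 3; python3 plan.py 0.616 0.271 0.15 0.213
```

```text
now [0.471  0.1297 0.1674] psi 2.617 tilt [-0.005  0.005 -1.   ] q7 0.31 open 0.043 F [-0.9  0.8 -2.5] t 13.35
[[-1.2, 3.1, 0.3, -0.12], [-1.5, 2.9, 0.3, -0.13], [-1.8, 2.9, 0.3, -0.12], [-2.0, 2.8, 0.3, -0.12], [-2.2, 2.6, 0.2, -0.12]]
[[-2.39, 2.5, 0.34, -0.128]]
```

View pics/b3.png

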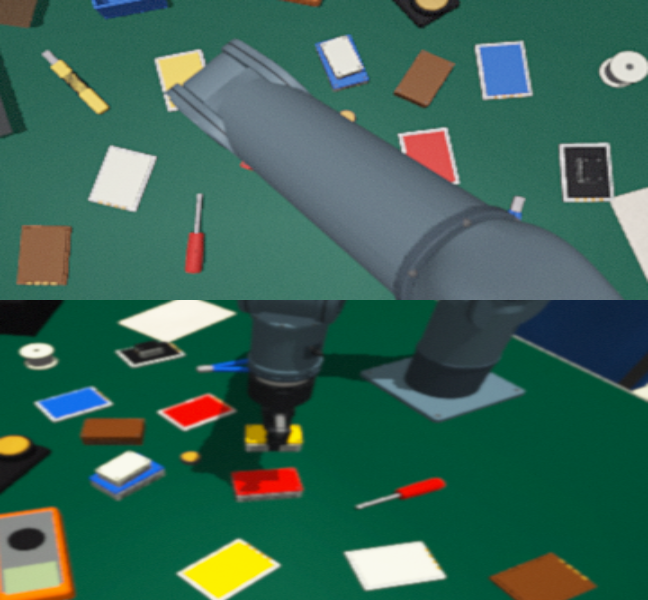

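Emit:
{"op": "play_rows", "data": {"increments": [[-1.2,3.1,0.3,-0.12],[-1.5,2.9,0.3,-0.13],[-1.8,2.9,0.3,-0.12],[-2.0,2.8,0.3,-0.12],[-2.2,2.6,0.2,-0.12]]}}

```text
clock: 13.98
tool_pos: [0.5922, 0.2431, 0.1482]
orientation: [-0.044, 0.999, -0.0, -0.001]
ft_force: [-0.8, 0.3, -1.5]
opening: 0.043
```

Emit:
{"op": "play_rows", "data": {"increments": [[-2.4,2.5,0.3,-0.13],[0,0,0,0]]}}

```text
clock: 14.22
tool_pos: [0.6133, 0.272, 0.145]
orientation: [-0.108, 0.994, 0.001, -0.001]
ft_force: [-0.3, 0.3, -2.3]
opening: 0.0435
```

```bash
python3 plan.py 0.616 0.271 0.15 0.213
```

```text
now [0.6133 0.272  0.145 ] psi -2.924 tilt [ 0.001  0.002 -1.   ] q7 0.85 open 0.0435 F [-0.3  0.3 -2.3] t 14.22
[[-0.24, -0.16, -0.5, 0.004]]
```

Emit:
{"op": "play_rows", "data": {"increments": [[-0.25,-0.15,4,0],[0,0,4,0],[0,0,3,0],[0,0,1,0],[0,0,0.5,0]]}}

```text
clock: 14.85
tool_pos: [0.6164, 0.2686, 0.0214]
orientation: [-0.107, 0.994, -0.0, -0.0]
ft_force: [-0.8, -1.0, -0.7]
opening: 0.0434
```

Emit:
{"op": "play_rows", "data": {"increments": [[0,0,0.2,0],[0,0,0.15,0],[0,0,0,0]]}}

```text
clock: 15.22
tool_pos: [0.6168, 0.2691, 0.0184]
orientation: [-0.107, 0.994, 0.0, 0.0]
ft_force: [-0.2, 0.2, -2.5]
opening: 0.0435
```

Emit:
{"op": "play_rows", "data": {"increments": [[0,0,0.2,0],[0,0,0.1,0],[0,0,0,0]]}}

```text
clock: 15.6
tool_pos: [0.6165, 0.269, 0.0154]
orientation: [-0.107, 0.994, -0.0, 0.0]
ft_force: [-1.9, -1.7, 4.5]
opening: 0.0431
```

Emit:
{"op": "play_rows", "data": {"increments": [[0,0,0,0],[0,0,0,0],[0,0,0,0]], "jaw": 0.8}}

```text
clock: 15.98
tool_pos: [0.6164, 0.269, 0.0146]
orientation: [-0.107, 0.994, 0.0, -0.0]
ft_force: [0.4, 0.2, -0.5]
opening: 0.0686
```

Emit:
{"op": "play_rows", "data": {"increments": [[0,0,-1,0],[0,0,-3,0],[0,0,-4,0],[0,0,-4,0],[0,0,-3,0]], "jaw": 1}}

```text
clock: 16.6
tool_pos: [0.6168, 0.2695, 0.1675]
orientation: [-0.108, 0.994, 0.0, 0.001]
ft_force: [0.3, -0.4, -0.3]
opening: 0.0852
```

```bash
python3 plan.py 0.642 0.0095 0.15 0.351
```

```text
now [0.6168 0.2695 0.1675] psi -2.926 tilt [-0.002  0.001 -1.   ] q7 0.87 open 0.0852 F [ 0.3 -0.4 -0.3] t 16.6
[[-0.1, -1.2, 0.1, 0.14], [-0.2, -1.2, 0.1, 0.13], [-0.4, -1.2, 0.0, 0.14], [-0.5, -1.1, 0.1, 0.14], [-0.6, -1.0, 0.1, 0.13]]
[[-0.8, -1.0, 0.1, 0.14], [-0.8, -0.8, 0.1, 0.14], [-1.0, -0.8, 0.0, 0.13], [-1.0, -0.6, 0.1, 0.14], [-1.1, -0.5, 0.1, 0.14]]
[[-1.1, -0.4, 0.1, 0.13], [-1.2, -0.2, 0.1, 0.14], [-1.2, -0.1, 0.0, 0.14], [-1.2, 0.0, 0.1, 0.13], [-1.1, 0.2, 0.1, 0.14]]
[[-1.2, 0.3, 0.1, 0.14], [-1.1, 0.5, 0.1, 0.13], [-1.0, 0.6, 0.0, 0.14], [-0.9, 0.6, 0.1, 0.14], [-0.9, 0.9, 0.1, 0.13]]
[[-0.8, 0.8, 0.1, 0.14], [-0.6, 1.01, 0.05, 0.136]]
```

```bash
python3 - <<'E'
s=open('plan.py').read()
i=s.index("    if abs(da)>1e-6"); j=s.index("    q7=")
s=s[:i]+"""    f=np.arctan2(y,x)+np.pi/2; e=(a+da-f+np.pi)%(2*np.pi)-np.pi
    if abs(e)>2.1: da-=np.sign(e)*np.pi
"""+s[j:]
open('plan.py','w').write(s)
E
python3 plan.py 0.642 0.0095 0.15 0.351
```

```text
now [0.6168 0.2695 0.1675] psi -2.926 tilt [-0.002  0.001 -1.   ] q7 0.87 open 0.0852 F [ 0.3 -0.4 -0.3] t 16.6
[[-0.2, -5.4, 0.4, -0.03], [0.4, -5.2, 0.3, -0.02], [0.8, -5.2, 0.4, -0.03], [1.5, -5.0, 0.3, -0.03], [1.96, -4.8, 0.35, -0.026]]
```

Emit:
{"op": "play_rows", "data": {"increments": [[-0.2,-5.4,0.4,-0.03],[0.4,-5.2,0.3,-0.02],[0.8,-5.2,0.4,-0.03],[1.5,-5.0,0.3,-0.03],[1.96,-4.8,0.35,-0.026]]}}

```text
clock: 17.23
tool_pos: [0.6418, 0.0073, 0.148]
orientation: [-0.175, 0.985, -0.0, 0.001]
ft_force: [-0.2, 0.9, 0.1]
opening: 0.085
```

Emit:
{"op": "play_rows", "data": {"increments": [[0,0,0,0],[0,0,0,0]]}}

```text
clock: 17.48
tool_pos: [0.6417, 0.0098, 0.148]
orientation: [-0.175, 0.985, 0.0, 0.0]
ft_force: [-0.2, 1.3, -0.3]
opening: 0.0855
```

```bash
python3 plan.py 0.642 0.0095 0.15 0.351;python3 look.py 4
```

```text
now [0.6417 0.0098 0.148 ] psi -2.79 tilt [-0.001  0.001 -1.   ] q7 1.35 open 0.0855 F [-0.2  1.3 -0.3] t 17.48
[[-0.02, -0.04, -0.2, 0.0]]
```

View pics/b4.png

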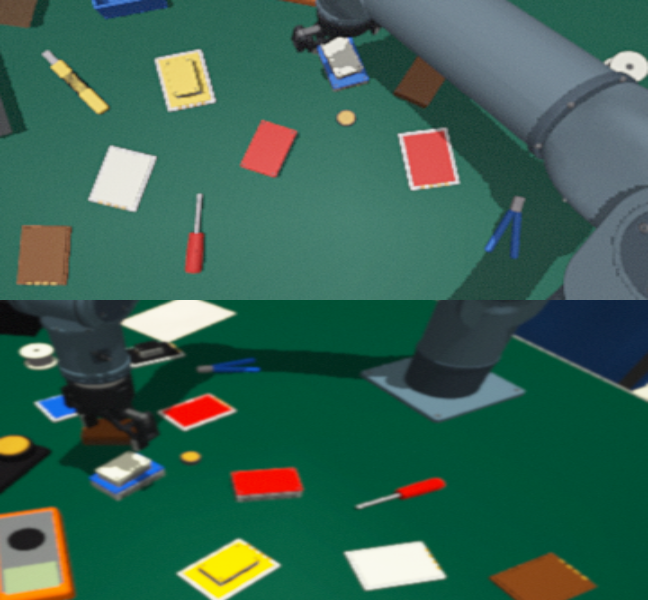

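Emit:
{"op": "play_rows", "data": {"increments": [[0,0,4,0],[0,0,4,0],[0,0,1.8,0],[0,0,0.8,0],[0,0,0.4,0]], "jaw": 0.85}}

```text
clock: 18.2
tool_pos: [0.6423, 0.0097, 0.0381]
orientation: [-0.175, 0.985, 0.0, 0.001]
ft_force: [-0.1, -0.2, 0.9]
opening: 0.0726
```

Emit:
{"op": "play_rows", "data": {"increments": [[0,0,0,0],[0,0,0,0],[0,0,0,0],[0,0,0,0]], "jaw": 0}}

```text
clock: 18.7
tool_pos: [0.6425, 0.009, 0.0385]
orientation: [-0.175, 0.985, -0.0, 0.001]
ft_force: [-0.4, -0.3, 5.6]
opening: 0.0435
```

Emit:
{"op": "play_rows", "data": {"increments": [[0,0,-0.5,0],[0,0,-1,0],[0,0,-3,0],[0,0,-4,0],[0,0,-4,0]]}}

```text
clock: 19.32
tool_pos: [0.6412, 0.0091, 0.1638]
orientation: [-0.175, 0.985, 0.0, -0.0]
ft_force: [0.1, -0.4, -0.9]
opening: 0.0434
```

```bash
python3 plan.py 0.4215 0.3745 0.15 -0.31;python3 look.py 5
```

```text
now [0.6412 0.0091 0.1638] psi -2.79 tilt [ 0.  0. -1.] q7 1.37 open 0.0434 F [ 0.1 -0.4 -0.9] t 19.32
[[-0.7, 5.1, 0.2, 0.07], [0.2, 5.0, 0.1, 0.08], [0.9, 4.9, 0.2, 0.07], [1.6, 4.6, 0.1, 0.07], [2.3, 4.3, 0.2, 0.08]]
[[2.8, 3.8, 0.1, 0.07], [3.4, 3.3, 0.2, 0.07], [3.8, 2.7, 0.1, 0.08], [4.12, 2.02, 0.18, 0.072]]
```

View pics/b5.png

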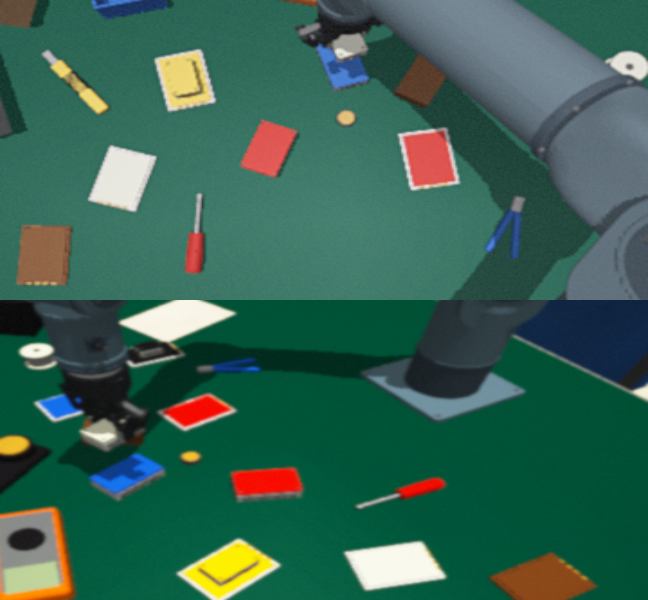

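Emit:
{"op": "play_rows", "data": {"increments": [[-0.7,5.1,0.2,0.07],[0.2,5.0,0.1,0.08],[0.9,4.9,0.2,0.07],[1.6,4.6,0.1,0.07],[2.3,4.3,0.2,0.08]]}}

```text
clock: 20.05
tool_pos: [0.5476, 0.2393, 0.1538]
orientation: [0.011, 1.0, -0.0, -0.0]
ft_force: [1.1, 0.3, -1.9]
opening: 0.0433
```

Emit:
{"op": "play_rows", "data": {"increments": [[2.8,3.8,0.1,0.07],[3.4,3.3,0.2,0.07],[3.8,2.7,0.1,0.08],[4.12,2.02,0.18,0.07],[0,0,0,0]]}}

```text
clock: 20.68
tool_pos: [0.4175, 0.3775, 0.1486]
orientation: [0.15, 0.989, 0.0, -0.001]
ft_force: [0.5, -0.4, -1.1]
opening: 0.0431
```

```bash
python3 plan.py 0.4215 0.3745 0.15 -0.31
```

```text
now [0.4175 0.3775 0.1486] psi 2.84 tilt [ 0.002  0.001 -1.   ] q7 0.02 open 0.0431 F [ 0.5 -0.4 -1.1] t 20.68
[[-0.47, -0.17, -0.14, 0.009]]
```

Emit:
{"op": "play_rows", "data": {"increments": [[-0.4,-0.1,4,0.01],[0,0,4,0],[0,0,3.4,0],[0,0,1,0],[0,0,0.5,0]]}}

```text
clock: 21.3
tool_pos: [0.4259, 0.3722, 0.0196]
orientation: [0.159, 0.987, 0.0, 0.0]
ft_force: [0.2, 0.1, -0.5]
opening: 0.0432
```

Emit:
{"op": "play_rows", "data": {"increments": [[0,0,0.15,0],[0,0,0.15,0],[0,0,0,0]]}}

```text
clock: 21.68
tool_pos: [0.4258, 0.3725, 0.017]
orientation: [0.159, 0.987, 0.0, 0.0]
ft_force: [0.0, -1.3, -1.9]
opening: 0.0437
```

Emit:
{"op": "play_rows", "data": {"increments": [[0.45,0.05,0,0],[0,0,0.15,0],[0,0,0.1,0],[0,0,0,0]]}}

```text
clock: 22.18
tool_pos: [0.4211, 0.3744, 0.0144]
orientation: [0.158, 0.987, -0.0, 0.0]
ft_force: [-1.6, -1.5, 4.6]
opening: 0.0434
```

Contact at the right height. Release.

Emit:
{"op": "play_rows", "data": {"increments": [[0,0,0,0],[0,0,0,0],[0,0,0,0]], "jaw": 0.8}}

```text
clock: 22.55
tool_pos: [0.4214, 0.3741, 0.0139]
orientation: [0.159, 0.987, -0.0, 0.0]
ft_force: [-0.6, 0.6, -1.2]
opening: 0.0682
```

Emit:
{"op": "play_rows", "data": {"increments": [[0,0,-1,0],[0,0,-3,0],[0,0,-4,0],[0,0,-4,0],[0,0,-2,0]], "jaw": 1}}

```text
clock: 23.18
tool_pos: [0.422, 0.375, 0.1565]
orientation: [0.159, 0.987, 0.001, 0.001]
ft_force: [-0.0, 0.0, -0.6]
opening: 0.0853
```

```bash
python3 - <<'E'
from h import *
for t in ('4','5'):
  for n,f in (('top','t'),('scene','s')):
    p=cv2.imread(f'pics/{f}{t}.png')
    for c in ('red','blue'):
      m=mask(p,c)
      for o in rect(n,m,.032):
        if 55<o[2]<115: print(t,n,c,o)
p=cv2.imread('pics/s5.png');h=cv2.cvtColor(p,cv2.COLOR_BGR2HSV);m=cv2.inRange(h,(100,100,30),(125,255,255));q=0*m;q[190:245,170:230]=m[190:245,170:230];print(rect('scene',q,.032))
E
python3 look.py 6; python3 -c "
from h import *
for n,f in (('top','t6'),('scene','s6')):
  p=cv2.imread(f'pics/{f}.png')
  for c in ('red','blue'):
      for o in rect(n,mask(p,c),.032):
        if 55<o[2]<115: print(n,c,o)
"
```

```text
4 top red (276, 252, 73, 26, np.float64(-0.005), [188.0, 268.0])
4 top red (444, -125, 97, 65, np.float64(0.125), [318.0, 205.0])
4 top red (471, 131, 97, 62, np.float64(-0.402), [229.0, 198.0])
4 top blue (299, -241, 84, 52, np.float64(-0.347), [362.0, 256.0])
4 top blue (637, 6, 92, 62, np.float64(0.283), [268.0, 147.0])
4 top blue (817, -521, 113, 37, np.float64(-0.751), [443.0, 78.0])
4 top blue (851, -304, 97, 52, np.float64(-0.27), [371.0, 72.0])
4 top blue (1013, -48, 57, 20, np.float64(0.34), [284.0, 23.0])
4 scene red (285, 262, 82, 28, np.float64(-0.085), [363.0, 227.0])
4 scene red (471, 132, 100, 65, np.float64(-0.398), [277.0, 221.0])
4 scene red (455, -110, 98, 72, np.float64(0.128), [239.0, 161.0])
4 scene blue (930, -162, 86, 33, np.float64(-0.225), [73.0, 213.0])
4 scene blue (640, 8, 100, 65, np.float64(0.276), [200.0, 219.0])
4 scene blue (651, -239, 70, 44, np.float64(-1.52), [162.0, 158.0])
4 scene blue (307, -226, 86, 56, np.float64(-0.519), [262.0, 125.0])
5 top red (276, 252, 73, 26, np.float64(-0.005), [188.0, 268.0])
5 top red (444, -125, 97, 65, np.float64(
[... 1077 characters left out ...]
ue (615, -256, 96, 65, np.float64(0.058), [359.0, 146.0])
top blue (640, 8, 98, 63, np.float64(0.275), [270.0, 141.0])
top blue (819, -522, 109, 37, np.float64(-0.751), [443.0, 77.0])
top blue (851, -304, 97, 52, np.float64(-0.27), [372.0, 71.0])
top blue (992, -55, 101, 20, np.float64(0.34), [286.0, 29.0])
scene red (471, 132, 98, 65, np.float64(-0.398), [277.0, 221.0])
scene red (455, -109, 98, 70, np.float64(0.13), [239.0, 162.0])
scene blue (929, -161, 83, 34, np.float64(-0.218), [73.0, 213.0])
scene blue (639, 8, 100, 64, np.float64(0.279), [200.0, 214.0])
scene blue (625, -240, 96, 70, np.float64(0.051), [170.0, 155.0])
scene blue (307, -226, 86, 56, np.float64(-0.518), [262.0, 125.0])
```

View pics/b6.png

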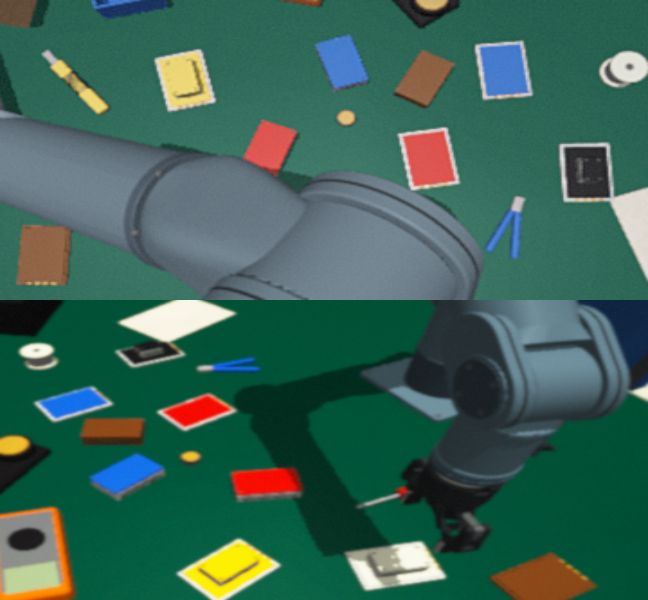

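```bash
python3 plan.py 0.471 0.1315 0.12 -0.40
```

```text
now [0.4223 0.3751 0.1561] psi 2.823 tilt [-0.002  0.003 -1.   ] q7 0.01 open 0.0857 F [-0.5 -1.  -0.1] t 23.27
[[-3.4, -4.0, 0.7, 0.02], [-3.1, -4.2, 0.7, 0.01], [-2.6, -4.3, 0.8, 0.02], [-2.1, -4.3, 0.7, 0.01], [-1.77, -4.47, 0.71, 0.021]]
```

Emit:
{"op": "play_rows", "data": {"increments": [[-3.4,-4.0,0.7,0.02],[-3.1,-4.2,0.7,0.01],[-2.6,-4.3,0.8,0.02],[-2.1,-4.3,0.7,0.01],[-1.8,-4.45,0.7,0.02]]}}

```text
clock: 23.9
tool_pos: [0.4698, 0.1285, 0.1165]
orientation: [0.199, 0.98, -0.0, -0.001]
ft_force: [0.5, 0.1, 0.5]
opening: 0.0854
```

Emit:
{"op": "play_rows", "data": {"increments": [[0,0,0,0],[0,0,0,0]]}}

```text
clock: 24.15
tool_pos: [0.47, 0.1311, 0.1174]
orientation: [0.198, 0.98, 0.0, -0.001]
ft_force: [-1.0, -0.4, 0.2]
opening: 0.0853
```

```bash
python3 plan.py 0.471 0.1315 0.12 -0.40
```

```text
now [0.47   0.1311 0.1174] psi 2.743 tilt [ 0.001  0.    -1.   ] q7 0.34 open 0.0853 F [-1.  -0.4  0.2] t 24.15
[[-0.08, 0.08, -0.26, 0.001]]
```

Emit:
{"op": "play_rows", "data": {"increments": [[-0.1,0.1,4,0],[0,0,3,0],[0,0,2.5,0],[0,0,1.2,0],[0,0,0.3,0]]}}

```text
clock: 24.78
tool_pos: [0.4715, 0.1323, 0.0076]
orientation: [0.197, 0.98, 0.0, -0.0]
ft_force: [-0.4, -1.1, 0.5]
opening: 0.0856
```

Emit:
{"op": "play_rows", "data": {"increments": [[0,0,0,0],[0,0,0,0],[0,0,0,0],[0,0,0,0]], "jaw": 0, "newtons": 45}}

```text
clock: 25.28
tool_pos: [0.4722, 0.131, 0.0089]
orientation: [0.198, 0.98, -0.0, 0.001]
ft_force: [-2.0, -1.0, 6.3]
opening: 0.0592
```

Emit:
{"op": "play_rows", "data": {"increments": [[0,0,-0.5,0],[0,0,-1,0],[0,0,-3,0],[0,0,-4,0],[0,0,-3,0]]}}

```text
clock: 25.9
tool_pos: [0.4719, 0.1313, 0.1249]
orientation: [0.198, 0.98, 0.0, 0.0]
ft_force: [0.9, 0.4, -4.7]
opening: 0.0586
```

```bash
python3 look.py 7; python3 plan.py 0.446 -0.1295 0.12 0.134
```

```text
now [0.4738 0.132  0.1261] psi 2.743 tilt [-0.005  0.003 -1.   ] q7 0.35 open 0.0591 F [ 0.9 -1.1 -3.9] t 26.0
[[-2.7, -4.7, 0.1, -0.11], [-1.5, -5.2, 0.1, -0.1], [-0.5, -5.3, 0.2, -0.11], [0.8, -5.2, 0.1, -0.11], [1.83, -4.88, 0.11, -0.103]]
```

View pics/b7.png

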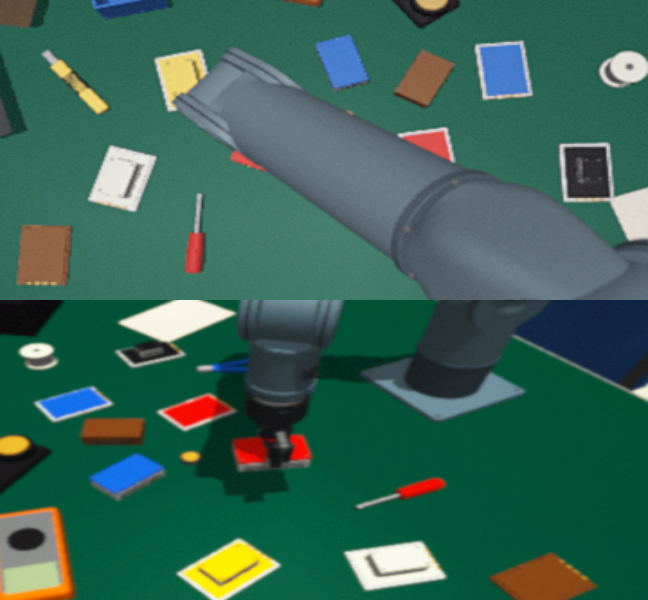

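Emit:
{"op": "play_rows", "data": {"increments": [[-2.7,-4.7,0.1,-0.11],[-1.5,-5.2,0.1,-0.1],[-0.5,-5.3,0.2,-0.11],[0.8,-5.2,0.1,-0.11],[1.8,-4.9,0.1,-0.1]]}}

```text
clock: 26.62
tool_pos: [0.4435, -0.1322, 0.1162]
orientation: [-0.067, 0.998, 0.0, -0.0]
ft_force: [1.0, 0.2, -3.9]
opening: 0.0594
```

Emit:
{"op": "play_rows", "data": {"increments": [[0,0,0,0],[0,0,0,0]]}}

```text
clock: 26.88
tool_pos: [0.444, -0.1302, 0.1165]
orientation: [-0.065, 0.998, 0.0, -0.0]
ft_force: [0.6, 1.4, -2.6]
opening: 0.0592
```

```bash
python3 plan.py 0.446 -0.1295 0.12 0.134
```

```text
now [ 0.444  -0.1302  0.1165] psi -3.012 tilt [ 0.     0.001 -1.   ] q7 1.35 open 0.0592 F [ 0.6  1.4 -2.6] t 26.88
[[-0.2, 0.04, -0.35, -0.004]]
```

Emit:
{"op": "play_rows", "data": {"increments": [[-0.2,0.05,4,0],[0,0,3,0],[0,0,1.5,0],[0,0,0.8,0],[0,0,0.3,0]]}}

```text
clock: 27.5
tool_pos: [0.4469, -0.1293, 0.0212]
orientation: [-0.066, 0.998, -0.0, 0.0]
ft_force: [-0.0, 0.2, -3.7]
opening: 0.059
```

Emit:
{"op": "play_rows", "data": {"increments": [[0,0,0.15,0],[0,0,0.1,0],[0,0,0,0]]}}

```text
clock: 27.88
tool_pos: [0.4465, -0.1299, 0.0187]
orientation: [-0.065, 0.998, -0.0, 0.0]
ft_force: [-0.0, 0.2, -3.8]
opening: 0.0591
```

Emit:
{"op": "play_rows", "data": {"increments": [[0,0,0.15,0],[0,0,0.1,0],[0,0,0,0]]}}

```text
clock: 28.25
tool_pos: [0.4465, -0.1299, 0.0169]
orientation: [-0.066, 0.998, -0.001, 0.0]
ft_force: [-4.5, 0.4, 13.0]
opening: 0.0593
```

Emit:
{"op": "play_rows", "data": {"increments": [[0,0,0,0],[0,0,0,0],[0,0,0,0]], "jaw": 1}}

```text
clock: 28.62
tool_pos: [0.4465, -0.1297, 0.016]
orientation: [-0.066, 0.998, 0.0, 0.0]
ft_force: [-0.6, 1.1, 0.8]
opening: 0.0855
```

Emit:
{"op": "play_rows", "data": {"increments": [[0,0,-1,0],[0,0,-3,0],[0,0,-4,0],[0,0,-4,0],[0,0,0,0]]}}

```text
clock: 29.25
tool_pos: [0.4483, -0.1301, 0.1388]
orientation: [-0.065, 0.998, -0.001, 0.002]
ft_force: [0.2, 0.1, -0.1]
opening: 0.0851
```

```bash
python3 plan.py 0.640 0.008 0.12 0.277
```

```text
now [ 0.4483 -0.1301  0.1388] psi -3.011 tilt [-0.005 -0.003 -1.   ] q7 1.38 open 0.0851 F [ 0.2  0.1 -0.1] t 29.25
[[-4.3, 1.4, 0.4, -0.03], [-4.3, 1.6, 0.4, -0.03], [-4.3, 2.0, 0.3, -0.03], [-4.3, 2.3, 0.4, -0.03], [-4.36, 2.63, 0.38, -0.026]]
```

Emit:
{"op": "play_rows", "data": {"increments": [[-4.3,1.4,0.4,-0.03],[-4.3,1.6,0.4,-0.03],[-4.3,2.0,0.3,-0.03],[-4.3,2.3,0.4,-0.03],[-4.35,2.65,0.4,-0.03]]}}

```text
clock: 29.88
tool_pos: [0.6385, 0.009, 0.1157]
orientation: [-0.14, 0.99, -0.0, -0.001]
ft_force: [-0.0, 0.0, 0.5]
opening: 0.0852
```

Emit:
{"op": "play_rows", "data": {"increments": [[0,0,0,0],[0,0,0,0]]}}

```text
clock: 30.12
tool_pos: [0.637, 0.0082, 0.1159]
orientation: [-0.14, 0.99, -0.0, -0.001]
ft_force: [-0.5, -0.3, -0.7]
opening: 0.085
```

```bash
python3 plan.py 0.640 0.008 0.12 0.277
```

```text
now [0.637  0.0082 0.1159] psi -2.86 tilt [ 0.002 -0.    -1.   ] q7 1.27 open 0.085 F [-0.5 -0.3 -0.7] t 30.12
[[-0.28, -0.11, -0.41, 0.004]]
```

Emit:
{"op": "play_rows", "data": {"increments": [[-0.25,-0.1,4,0],[0,0,3,0],[0,0,2.3,0],[0,0,1.2,0],[0,0,0.3,0]]}}

```text
clock: 30.75
tool_pos: [0.6404, 0.0081, 0.0087]
orientation: [-0.14, 0.99, -0.0, -0.0]
ft_force: [1.2, -0.6, 0.3]
opening: 0.0855
```

Emit:
{"op": "play_rows", "data": {"increments": [[0,0,0,0],[0,0,0,0],[0,0,0,0],[0,0,0,0]], "jaw": 0}}

```text
clock: 31.25
tool_pos: [0.6416, 0.0083, 0.0103]
orientation: [-0.14, 0.99, -0.0, 0.001]
ft_force: [-1.9, -0.8, 5.4]
opening: 0.0592
```

Emit:
{"op": "play_rows", "data": {"increments": [[0,0,-0.5,0],[0,0,-1,0],[0,0,-3,0],[0,0,-4,0],[0,0,-3,0]]}}

```text
clock: 31.88
tool_pos: [0.6408, 0.0087, 0.1261]
orientation: [-0.14, 0.99, 0.0, 0.001]
ft_force: [0.4, -0.0, -1.3]
opening: 0.0588
```

```bash
python3 look.py 8; python3 plan.py 0.621 -0.262 0.12 0.064
```

```text
now [0.6428 0.0092 0.128 ] psi -2.86 tilt [-0.006 -0.001 -1.   ] q7 1.28 open 0.0587 F [ 0.5 -0.2 -2.2] t 31.98
[[0.8, -4.4, 0.1, 0.04], [1.0, -4.4, 0.2, 0.03], [1.1, -4.4, 0.1, 0.04], [1.3, -4.4, 0.1, 0.03], [1.5, -4.4, 0.2, 0.04]]
[[1.62, -4.36, 0.1, 0.037]]
```

View pics/b8.png

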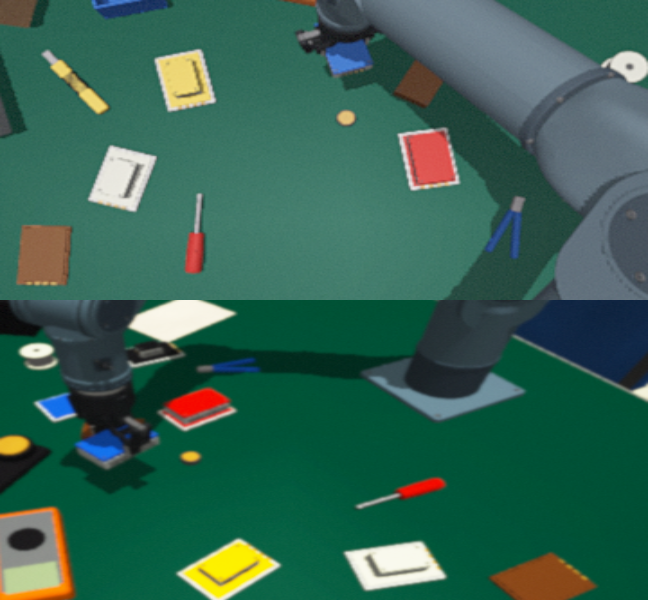

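Emit:
{"op": "play_rows", "data": {"increments": [[0.8,-4.4,0.1,0.04],[1.0,-4.4,0.2,0.03],[1.1,-4.4,0.1,0.04],[1.3,-4.4,0.1,0.03],[1.5,-4.4,0.2,0.04]]}}

```text
clock: 32.6
tool_pos: [0.6295, -0.2191, 0.1157]
orientation: [-0.05, 0.999, 0.0, -0.001]
ft_force: [0.2, 0.1, -2.1]
opening: 0.0589
```

Emit:
{"op": "play_rows", "data": {"increments": [[1.6,-4.4,0.1,0.04],[0,0,0,0],[0,0,0,0]]}}

```text
clock: 32.98
tool_pos: [0.6184, -0.2624, 0.1151]
orientation: [-0.031, 1.0, 0.001, -0.001]
ft_force: [-0.1, 0.5, -2.2]
opening: 0.0588
```

```bash
python3 plan.py 0.6205 -0.262 0.12 0.064
```

```text
now [ 0.6184 -0.2624  0.1151] psi -3.08 tilt [ 0.001  0.001 -1.   ] q7 1.52 open 0.0588 F [-0.1  0.5 -2.2] t 32.98
[[-0.21, 0.03, -0.49, -0.002]]
```

Emit:
{"op": "play_rows", "data": {"increments": [[-0.2,0,4,0],[0,0,3,0],[0,0,1.2,0],[0,0,0.8,0],[0,0,0.2,0]]}}

```text
clock: 33.6
tool_pos: [0.6215, -0.2627, 0.0244]
orientation: [-0.031, 1.0, -0.0, 0.0]
ft_force: [-0.5, -0.3, -2.6]
opening: 0.0593
```

Emit:
{"op": "play_rows", "data": {"increments": [[0,0,0.2,0],[0,0,0.15,0],[0,0,0,0]]}}

```text
clock: 33.98
tool_pos: [0.621, -0.2632, 0.0207]
orientation: [-0.031, 1.0, -0.0, 0.0]
ft_force: [0.7, 1.1, -1.9]
opening: 0.0593
```

Emit:
{"op": "play_rows", "data": {"increments": [[0,0,0.15,0],[0,0,0.15,0],[0,0,0,0]]}}

```text
clock: 34.35
tool_pos: [0.621, -0.2631, 0.0184]
orientation: [-0.031, 1.0, -0.0, -0.0]
ft_force: [-3.0, 0.4, 4.7]
opening: 0.059
```

Emit:
{"op": "play_rows", "data": {"increments": [[0,0,0,0],[0,0,0,0],[0,0,0,0]], "jaw": 1}}

```text
clock: 34.72
tool_pos: [0.621, -0.2631, 0.0174]
orientation: [-0.031, 1.0, 0.0, 0.0]
ft_force: [0.6, -0.2, 0.2]
opening: 0.0854
```

Emit:
{"op": "play_rows", "data": {"increments": [[0,0,-1,0],[0,0,-3,0],[0,0,-5,0],[0,0,-5,0],[0,0,0,0]]}}

```text
clock: 35.35
tool_pos: [0.624, -0.2633, 0.163]
orientation: [-0.031, 1.0, -0.001, 0.004]
ft_force: [1.0, -0.6, 0.0]
opening: 0.0852
```

Emit:
{"op": "play_rows", "data": {"increments": [[0,5,0,0],[0,5,0,0],[0,5,0,0],[0,5,0,0],[0,5,0,0]]}}

```text
clock: 35.98
tool_pos: [0.605, -0.0121, 0.1571]
orientation: [-0.031, 1.0, -0.0, -0.0]
ft_force: [0.2, -0.2, -0.6]
opening: 0.0858
```

```bash
python3 look.py 9;python3 plan.py 0.6205 0.02 0.15 0.064|head -1; python3 - <<'E'
from h import *
p=cv2.imread('pics/t9.png');cv2.imwrite('pics/t9b.png',cv2.resize(p[110:260,115:435],None,fx=2.5,fy=2.5,interpolation=cv2.INTER_CUBIC))
E
```

```text
now [ 0.6044 -0.0053  0.158 ] psi -3.07 tilt [-0.     0.004 -1.   ] q7 1.12 open 0.0852 F [-0.3 -0.4 -0.2] t 36.08
```

View pics/t9b.png

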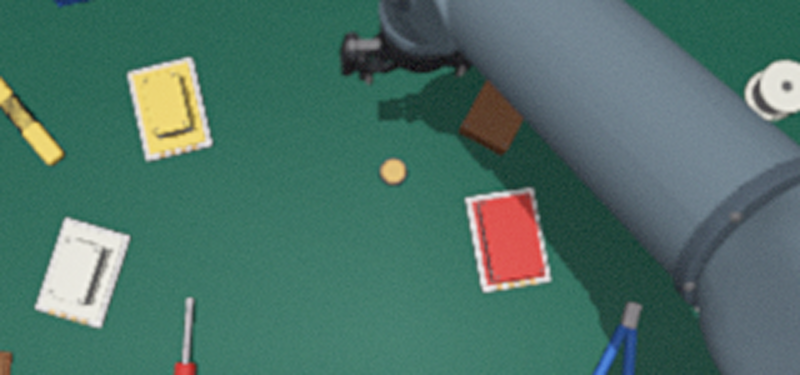

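View pics/s9.png

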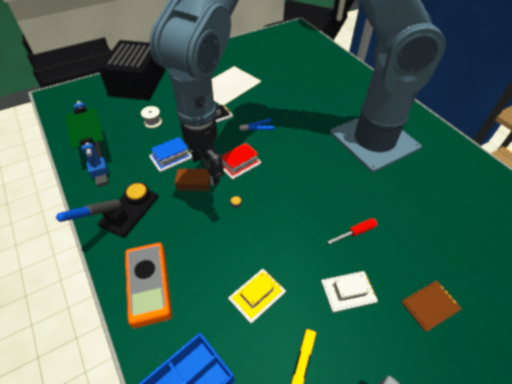

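```bash
python3 plan.py 0.25 0.55 0.22
```

```text
now [ 0.6044 -0.0053  0.158 ] psi -3.07 tilt [-0.     0.004 -1.   ] q7 1.12 open 0.0852 F [-0.3 -0.4 -0.2] t 36.08
[[-0.2, 5.4, -0.5, 0.0], [0.3, 5.3, -0.5, 0.0], [0.8, 5.3, -0.4, 0.0], [1.2, 5.2, -0.5, 0.0], [1.7, 5.1, -0.5, 0.0]]
[[2.1, 4.9, -0.5, 0.0], [2.5, 4.7, -0.4, 0.0], [3.0, 4.5, -0.5, 0.0], [3.3, 4.2, -0.5, 0.0], [3.7, 3.9, -0.5, 0.0]]
[[4.1, 3.5, -0.5, 0.0], [4.3, 3.2, -0.4, 0.0], [4.59, 2.72, -0.5, 0.0]]
```

Emit:
{"op": "play_rows", "data": {"increments": [[-0.2,5.4,-0.5,0.0],[0.3,5.3,-0.5,0.0],[0.8,5.3,-0.4,0.0],[1.2,5.2,-0.5,0.0],[1.7,5.1,-0.5,0.0]]}}

```text
clock: 36.7
tool_pos: [0.5511, 0.2476, 0.1812]
orientation: [-0.03, 1.0, -0.0, -0.0]
ft_force: [0.0, 0.1, 0.0]
opening: 0.0853
```

Emit:
{"op": "play_rows", "data": {"increments": [[2.1,4.9,-0.5,0.0],[2.5,4.7,-0.4,0.0],[3.0,4.5,-0.5,0.0],[3.3,4.2,-0.5,0.0],[3.7,3.9,-0.5,0.0]]}}

```text
clock: 37.33
tool_pos: [0.3914, 0.46, 0.2052]
orientation: [-0.03, 1.0, -0.0, -0.0]
ft_force: [-0.9, 0.7, 0.9]
opening: 0.0856
```

```bash
python3 look.py 10; python3 - <<'E'
from h import *
p=cv2.imread('pics/t10.png');cv2.imwrite('pics/t10b.png',cv2.resize(p[110:260,115:435],None,fx=2.5,fy=2.5,interpolation=cv2.INTER_CUBIC))
z=[p[118:175,335:385],p[178:232,295:345],p[190:240,380:430]]
q=cv2.imread('pics/t9.png');z+=[q[125:180,155:205],q[190:245,125:175]]
cv2.imwrite('pics/z.png',np.hstack([cv2.resize(i,(160,200),interpolation=cv2.INTER_CUBIC) for i in z]))
E
```

```text
(no output)
```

View pics/t10b.png

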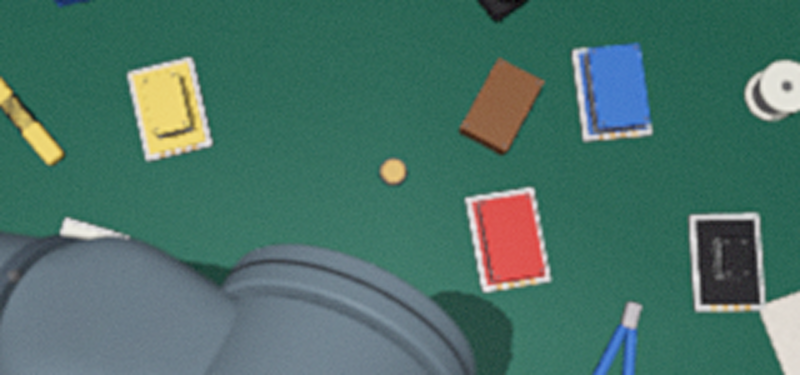

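View pics/z.png

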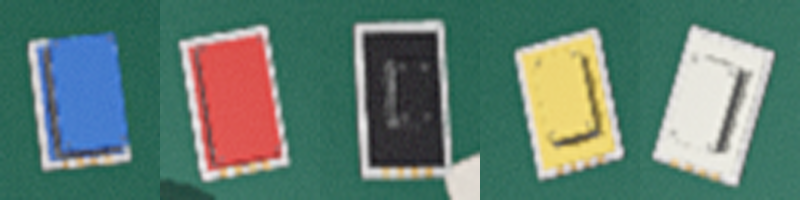

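```bash
python3 - <<'E'
from h import *
p=cv2.imread('pics/t10.png')
for c in('red','blue'):
  m=cv2.erode(mask(p,c),np.ones((2,2)))
  for o in rect('top',m,.040):
    if 80<o[2]<110 and o[3]>50: print(c,o)
P={'black':((407.5,213.7),(413,-382)),'yellow':((181.3,151.9),(616.5,271)),'white':((147.2,218.8),(421.5,374.5))}
for k,(px,pl) in P.items(): w=1000*ray('top',px,.038)[0,:2];print(k,w.round(),(w-pl).round(1))
s=cv2.imread('pics/s10.png')
for c in('red','blue'):
  for o in rect('scene',mask(s,c),.040):
    if 60<o[2]<115 and o[3]>50: print('scene',c,o)
cv2.imwrite('pics/z2.png',cv2.resize(s[95:180,140:270],None,fx=5,fy=5,interpolation=cv2.INTER_CUBIC))
E
```

```text
red (442, -126, 92, 63, np.float64(0.138), [319.0, 206.0])
blue (618, -263, 95, 58, np.float64(0.066), [363.0, 144.0])
black [ 412. -376.] [-1.   5.6]
yellow [612. 268.] [-4.3 -3.3]
white [418. 366.] [-3.4 -8.2]
scene red (446, -126, 101, 67, np.float64(0.127), [239.0, 155.0])
scene blue (621, -246, 107, 96, np.float64(0.062), [169.0, 154.0])
scene blue (313, -219, 82, 55, np.float64(-0.518), [262.0, 125.0])
```

View pics/z2.png

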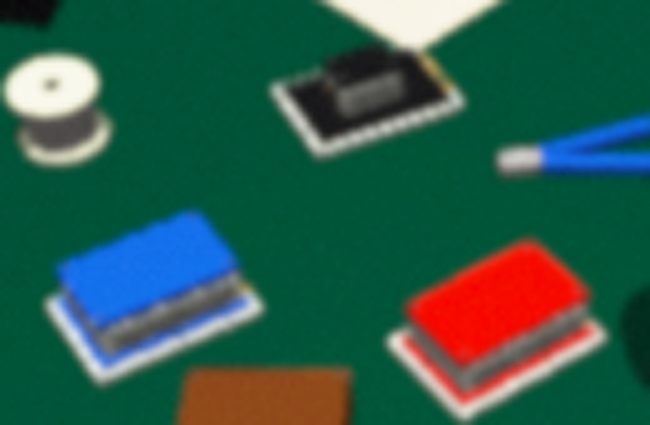

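```bash
python3 - <<'E'
from h import *
P={'red':(446,-129.5),'blue':(621,-262),'black':(413,-382),'yellow':(616.5,271),'white':(421.5,374.5)}
for n in('top','scene'):
    p,D=viewer.capture(n);K,R_,t=cal(n)
    v,u=np.mgrid[:384,:512];pts=np.stack([u,v,np.ones_like(u)],-1).reshape(-1,3)@np.linalg.inv(K).T*D.reshape(-1,1)
    w=((pts-t)@R_)*1000
    for k,(x,y) in P.items():
        s=w[(abs(w[:,0]-x)<62)&(abs(w[:,1]-y)<62)&(w[:,2]>29)&(w[:,2]<50)]
        if len(s)<20: print(n,k,'hidden');continue
        s=s[abs(s[:,2]-np.median(s[:,2]))<4]
        (cx,cy),(a,b),an=cv2.minAreaRect(s[:,:2].astype(np.float32))
        print(n,k,len(s),'z',np.median(s[:,2]).round(1),'mean off',(s[:,:2].mean(0)-(x,y)).round(1),'rect off',round(cx-x,1),round(cy-y,1),round(a),round(b),round(an,1))
    if n=='scene': cv2.imwrite('pics/s11.png',cv2.resize(p[255:325,215:390],None,fx=4,fy=4,interpolation=cv2.INTER_CUBIC))
E
```

```text
top red 679 z 40.1 mean off [0.8 2.1] rect off 1.2 1.8 96 61 7.2
top blue 635 z 40.3 mean off [-1.   2.2] rect off 0.0 1.8 97 61 3.8
top black 169 z 37.8 mean off [2.5 3.4] rect off 2.5 3.1 31 43 88.7
top yellow 342 z 38.5 mean off [ 0.5 -0.3] rect off 1.0 -0.0 70 44 12.0
top white hidden
scene red 465 z 38.8 mean off [-0.5  2.3] rect off -3.0 0.1 98 63 7.6
scene blue 447 z 39.2 mean off [-2.9  2.2] rect off -3.8 -0.0 97 64 2.8
scene black 81 z 36.5 mean off [0.2 2.8] rect off 0.7 3.5 32 46 88.9
scene yellow 560 z 37.3 mean off [-0.2 -0.4] rect off -1.0 -1.2 70 45 11.8
scene white 546 z 37.2 mean off [-0.5  1.5] rect off -1.5 0.9 45 71 71.6
```

View pics/s11.png

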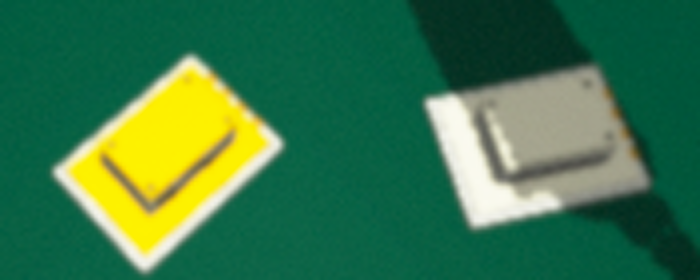

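```bash
python3 -c "
from bench import r
print(r.job_done(), r.get_state()['clock'])"
```

```text
the job is handed in; nothing more can be done
the job is handed in; nothing more can be done
```

I took both stacks apart from the top down and set each module on the plate of its own colour. The order was black, yellow, white, red, blue. All five are released with the gripper clear, and the job was handed in at about 38 s of the 134 s allowed. Neither brown look-alike was touched.

**Last checks:** depth readings from both cameras put every lid where a module lying flat on its pad should have it, at 36.5–40 mm. All centres were within about 4 mm of their plates, against the 12 mm allowed. All yaws were within about 0.03 rad, against 0.2 rad.

**What disagreed or was missing:**
- **Eyeballed centres:** reading the centres by eye off an enlarged top picture gave larger offsets, up to 9 mm for white. I trusted the depth measurement over these.
- **White module:** the arm hid it in the last top view, so its final check rests on the side camera alone, which showed about 2 mm off.
- **Between cameras:** the two cameras differed by up to about 4 mm on the red and blue modules.

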